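# Dry-fit a small rail on its two foot plates

### The arm

A 7-joint arm with a two-finger parallel gripper is mounted at the origin on the work surface. World frame = base frame: x ahead of the robot, y to its left, z up, the work surface at z = 0. Lengths are in m, angles in degrees, forces in N, time in s.
With the tool pointing down it reaches from about 0.425 to 0.875 m from the base axis. Payload 8.4 kg.
Tool frame: the origin (TCP) lies at the very end of the fingers, on their centre line; the grasp point (between the pads) lies 19 mm behind it (env.grip_point_offset is the distance from the TCP to the grasp point, in m); z points along the fingers, y is the line along which they close (so a half turn about z gives the same grasp; the last joint's range is limited). The gripper opens to 87 mm and grips with 3 to 60 N. Pads are 19 mm wide; open, the fingers measure 117 mm over their backs; the gripper's body (75 mm by 190 mm) begins 51 mm behind the grasp point.
Start: joints at [58.43, 19.091, 2.286, 83.961, -0.768, 76.965, -3.352], TCP at [0.284, -0.585, 0.223] pointing down, gripper open.
Joint ranges: [-147.57, 147.57], [-21.85, 119.76], [-74.77, 79.35], [14.55, 137.4], [-85.83, 265.84], [4.83, 119.75], [-152.11, 152.11]. Speed limits (degrees/s): [127.2, 127.2, 159.86, 159.86, 180, 180, 180].

### API

Orientations are given as [roll, pitch, yaw] about the fixed x, y, z axes, in that order (R = Rz(yaw) Ry(pitch) Rx(roll)).
In Python, from workcell import telemetry, vision, ticket, env gives the robot as it stands. The module is installed in compiled form; this text tells all that it offers.
- The arm moves only by the shell command python3 -m handwheel 'ROWS' [FORCE]. ROWS is JSON, a list of rows, each an object with "xyz": the shift along the tool's x, y, z as a fraction of full scale, a list of three; "turn": the turn, a rotation vector about the tool's x, y, z as a fraction of full scale, a list of three; "claw": the closure, from 0 (fully open) to 1 (shut). In form: [{"xyz": [tx, ty, tz], "turn": [wx, wy, wz], "claw": claw}, ...]. A call has 1 to 5 rows; each row shifts and turns the commanded pose from where the row before left it, along the tool's axes as they then stand; what a row does not reach is not made up. Full scale, the value 1, is 0.025 m for a shift and 6 degrees for a turn. A row lasts 1/12 s, in which the tool goes at most 41.7 mm and 7.16 degrees, less where a joint would pass 70% of its speed; a pose out of reach is approached as far as the arm can. A call with a number of a shift or a turn outside -1 to 1 is refused whole. A call with a gripper value outside its range is refused whole. The fingers move at their own pace and stop on an object; FORCE is the grip in N (left out, the last holds). Time passes only in rows, so rows that do not move let the fingers close. It gives the time, the measured TCP pose, the force, the opening and the grip force at its end, in the units of the state.
- telemetry.sense(): the state, without advancing time (a new reading comes with each control period).
- vision.get_image(name): name is "scene" or "top" or "wrist"; returns a dict with "image" (480x640x3 uint8, red, green, blue), "z_map" (480x640 float32, m along the optical axis (not along the pixel's ray), 0 where there is no reading), "fx", "fy", "cx", "cy" (pixels), "k1" (the pictures are not rectified: a ray, as slopes to the right and down, at radius r is drawn at 1 + k1 r^2 times it, then the intrinsics apply), "R" (3x3) and "t" (3): a world point X has camera coordinates R X + t; the wrist camera has in their place "hand_eye" (4x4, takes a point from camera to tool coordinates, whose origin is the TCP and whose axes are the flange's). Camera axes: x right, y down, z forward; pixel columns grow to the right and rows downward; lengths in m; the calibration is good to about 2 mm. A picture is of the moment at which its call begins: read the wrist's pose just before it.
- ticket.hand_in(): hands the job in; it is judged then, once.
The state is a dict: "time": time; "joint_pos": joint angles; "dq": joint speeds; "joint_efforts": joint torques, N m; "tool_pos": TCP position; "tcp_rot": TCP orientation; "contact_force": force on the tool from outside, world axes, zero at the start; "moment": the same for the moment, N m; "grip_width": finger opening in m; "grasp_force": force on a finger pad.
Only numpy, scipy, OpenCV 4.12 (cv2) and the standard library are available. Lean on these libraries where they do the work, as an engineer would, in place of code of your own. Each camera call takes 0.05 s, during which the arm holds its last target. There are 200 camera calls.

### The job

Dry-fit this little rail ready for tack welding: stand the square post upright in the middle of the square plate, squared up with its edges, and the round post upright in the middle of the round plate. Then lay the flat bar across the tops of both posts, running centrally over both and with neither post sticking out past an end of the bar, and last put the big nut flat on the middle of the bar to weigh it down. Leave the grinder, the hammer and the wire wheel where they are, and let go of everything.

Things in the scene. Friction and masses are not known exactly. Their poses are not given: they have to be found in the camera images.
- square_plate: target: square steel foot plate, 100 x 100 x 10 mm, lying fixed on the bench; origin at the centre of its underside (bench height), z up, x and y along its edges; turned up to 0.25 rad
- round_plate: target: round steel foot plate, 100 mm diameter, 10 mm thick, lying fixed on the bench; origin at the centre of its underside, z up. Its centre is 165 to 211 mm from that of the square plate; either of the two may be the left one
- square_post: loose short square steel tube standing on end, 40 x 40 mm outside, 4 mm wall, 50 mm tall, open at both ends, about 0.2 kg; origin at the centre of its underside, z up, x and y square to its sides
- round_post: loose short round steel pipe standing on end, 42 mm outside diameter, 5 mm wall, 50 mm tall, open at both ends, about 0.2 kg; origin at the centre of its underside, z up
- bar: loose flat steel bar lying flat, 300 mm long (its x), 30 mm wide (its y), 8 mm thick (its z, up), about 0.55 kg; origin at the centre of its underside, its centre of mass is at its middle. It starts on the bench beyond the plates, roughly crosswise to the robot
- nut: loose big steel hexagon nut lying flat, 46 mm across flats, 53 mm across corners, 24 mm high, with a 30 mm hole, about 0.2 kg; origin at the centre of its underside, z up along the hole, x square to one of its six flats
- grinder: bystander, not to be moved: cordless angle grinder lying on its back with the disc up, about 310 mm long over the disc, about 70 mm high; origin on the bench under the middle of its body, x towards the head
- hammer: bystander, not to be moved: hammer lying on the bench, 300 mm long, x along the handle towards the head
- wire_wheel: bystander, not to be moved: wire brush wheel lying flat, 106 mm diameter, 20 mm high; origin at the centre of its underside
Mind the look-alikes: they are no part of the job. Leave any turquoise look-alike of the round_plate alone. Leave any yellow look-alike of the nut alone.

How it is judged:
By the outcome, as a careful person would: the job done as asked, in the order asked, and still so for the second after the job is handed in, with the robot touching nothing.
It also fails if it takes over 104 s, if anything falls off the work surface, if the arm or the gripper's body presses on something with over 40 N, if the wrist force passes 120 N, or if a joint passes its speed limit or range.

## Working session

There is one attempt and no reset: what is moved stays moved. The work goes in short steps, Python scripts to look and compute and a shell command to move; the robot and the scene stay as the last step left them, time stands still between calls to the robot, and variables do not carry over. Pictures are saved under pics/ and viewed, at most 14 in all, crops included, and the job is handed in when it is done.

```bash
mkdir -p pics
cat > h.py <<'E'
import numpy as np, cv2
from workcell import telemetry, vision, ticket, env
from scipy.spatial.transform import Rotation as Ro
def grab(n, name=None):
    s=telemetry.sense(); d=vision.get_image(n); d['s']=s
    if n=='wrist':
        T=np.eye(4); T[:3,:3]=Ro.from_euler('xyz',s['tcp_rot'],degrees=True).as_matrix(); T[:3,3]=s['tool_pos']
        M=T@np.array(d['hand_eye']); d['Rc']=M[:3,:3]; d['o']=M[:3,3]
    else:
        R=np.array(d['R']); d['Rc']=R.T; d['o']=-R.T@np.array(d['t'])
    if name: cv2.imwrite('pics/'+name+'.png', d['image'][...,::-1])
    return d
def rays(d,uv):
    uv=np.atleast_2d(np.float64(uv)); K=np.array([[d['fx'],0,d['cx']],[0,d['fy'],d['cy']],[0,0,1.]])
    p=(uv-[d['cx'],d['cy']])/[d['fx'],d['fy']]; q=p.copy()
    for _ in range(20): q=p/(1+d['k1']*(q**2).sum(1,keepdims=True))
    return np.c_[q,np.ones(len(q))]
def onplane(d,uv,z):
    r=rays(d,uv)@d['Rc'].T
    return d['o']+r*((z-d['o'][2])/r[:,2:])
def depthpts(d,uv):
    uv=np.atleast_2d(np.int32(uv)); zz=d['z_map'][uv[:,1],uv[:,0]]
    return d['o']+(rays(d,uv)*zz[:,None])@d['Rc'].T
E
python3 - <<'E'
from h import *
for n in('scene','top'):
    d=grab(n,n+'0'); print(n,d['o'],d['Rc'][:,2],d['fx'],d['k1'])
s=telemetry.sense(); print(s, env.grip_point_offset)
E
```

```text
scene [1.2104703  0.19531553 1.09769791] [-0.51753986 -0.11575712 -0.84779289] 544.7187979317004 0.02584710169308529
top [0.48184439 0.05997116 1.26491412] [ 0.04489237 -0.00527871 -0.99897788] 551.6797083499773 0.02187199688446799
{'time': 0.1, 'joint_pos': array([58.43150263, 19.12740865,  2.28445705, 84.00473713, -0.76725618,
       76.96567042, -3.35202457]), 'dq': array([ 0.04685816, -0.06826892,  0.02296386, -0.15802817, -0.02177181,
       -0.09184411,  0.00742012]), 'joint_efforts': array([ 4.83298179e-03, -6.57806826e+01,  1.34006381e+00, -4.04712081e+01,
       -5.98103763e-02,  4.08659235e-02,  1.16812980e-04]), 'tool_pos': array([ 0.28355964, -0.58442593,  0.22176231]), 'tcp_rot': array([-1.79917629e+02,  5.96069491e-03,  2.58838861e+01]), 'contact_force': array([-0.09711414,  0.09661704, -0.45241252]), 'moment': array([ 0.0038128 , -0.04323278,  0.01881323]), 'grasp_force': 0.0, 'grip_width': 0.08700743257146261} 0.0187
```

View pics/top0.png

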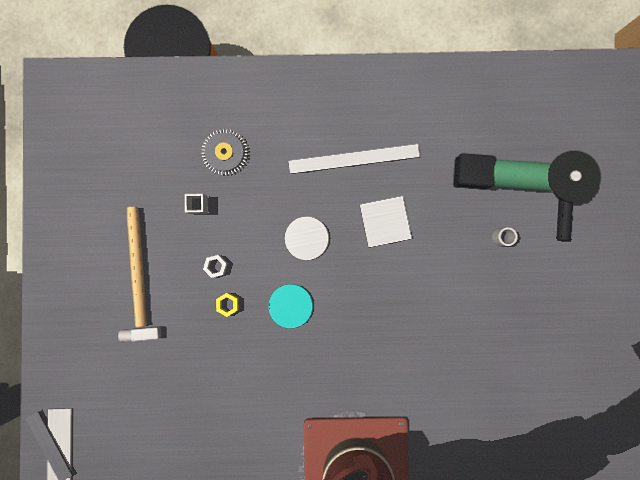

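View pics/scene0.png

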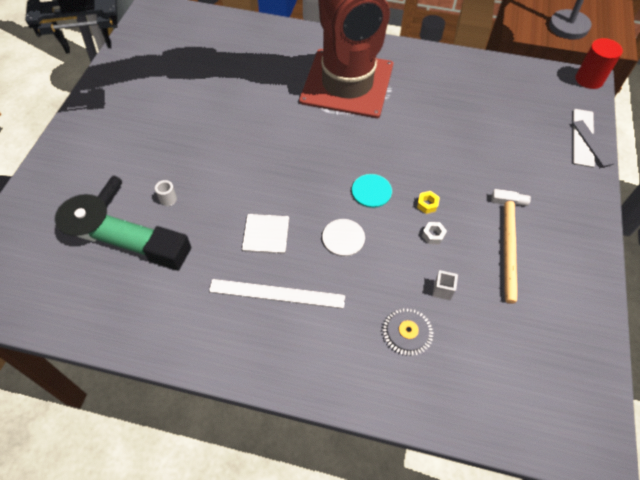

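The pictures show the square plate at (386,222), round plate at (307,238), bar at (355,158), square post at (197,204), round post at (507,237) and nut at (216,266) in the top view. The decoys are turquoise at (291,306) and yellow at (228,304). In the scene view the same parts sit at (266,233), (344,237), (278,293), (446,285), (165,193) and (434,232).

Run:
```python
from h import *
t=grab('top'); s=grab('scene')
seed={'splate':((386,222),(266,233),.01),'rplate':((307,238),(344,237),.01),'bar':((355,158),(278,293),.008),'spost':((197,204),(446,285),.05),'rpost':((507,237),(165,193),.05),'nut':((216,266),(434,232),.024)}
def blob(d,c,depthmin=None):
    im=d['image'].astype(int); m=((im.min(2)>150)&(im.max(2)-im.min(2)<40)).astype(np.uint8)
    m=cv2.morphologyEx(m,cv2.MORPH_CLOSE,np.ones((3,3)))
    cs,_=cv2.findContours(m,cv2.RETR_EXTERNAL,cv2.CHAIN_APPROX_NONE)
    return max((k for k in cs if cv2.contourArea(k)>40),key=lambda k:cv2.pointPolygonTest(k,tuple(map(float,c)),True))[:,0].astype(float)
def tri(a,b,ua,ub):
    ra=(rays(a,ua)@a['Rc'].T)[0]; rb=(rays(b,ub)@b['Rc'].T)[0]
    x=np.linalg.lstsq(np.c_[ra,-rb],b['o']-a['o'],rcond=None)[0]
    p,q=a['o']+ra*x[0],b['o']+rb*x[1]; return (p+q)/2,np.linalg.norm(p-q)
for n,(a,b,z) in seed.items():
    out=[n]; cen=[]
    for d,c in((t,a),(s,b)):
        k=blob(d,c); w=onplane(d,k,z)[:,:2]
        (cx,cy),(w_,h_),an=cv2.minAreaRect((w*1000).astype(np.float32))
        M=cv2.moments((w*1e5).astype(np.int32).reshape(-1,1,2)); mc=np.array([M['m10'],M['m01']])/M['m00']/1e5
        mu=cv2.moments(k.astype(np.int32).reshape(-1,1,2)); cen.append((mu['m10']/mu['m00'],mu['m01']/mu['m00']))
        out+=[np.round(mc,4),'rect',round(cx,1),round(cy,1),round(w_,1),round(h_,1),round(an,1)]
    p,e=tri(t,s,*cen); print(*out,'TRI',np.round(p,4),round(e,4))
```

```text
splate [ 0.5567 -0.0779] rect 556.7 -77.9 98.9 99.6 10.3 [ 0.5553 -0.0798] rect 556.1 -79.7 109.9 104.7 10.1 TRI [ 0.5567 -0.0786  0.0101] 0.0016
rplate [0.5222 0.1031] rect 522.0 103.0 95.6 95.6 88.9 [0.5209 0.1022] rect 520.7 101.9 103.3 105.2 87.9 TRI [0.5222 0.1028 0.0103] 0.0007
bar [ 0.7028 -0.0089] rect 702.8 -9.5 29.7 300.9 6.4 [ 0.7016 -0.0092] rect 701.5 -8.1 47.5 311.0 4.2 TRI [ 0.7024 -0.0081  0.0094] 0.0012
spost [0.6034 0.3493] rect 602.7 349.2 39.6 39.8 89.5 [0.601  0.3477] rect 601.2 345.7 53.6 46.8 89.4 TRI [0.6031 0.3479 0.0535] 0.0012
rpost [ 0.5163 -0.3415] rect 516.7 -342.0 38.6 39.2 43.6 [ 0.5223 -0.3351] rect 523.2 -329.5 80.7 45.4 59.2 TRI [ 0.516  -0.3426  0.0395] 0.0047
nut [0.463  0.3096] rect 463.2 309.1 50.9 45.6 44.2 [0.4609 0.3086] rect 460.7 309.4 53.3 54.0 7.9 TRI [0.4631 0.3087 0.0269] 0.0006
```

```bash
python3 -m handwheel '[{"xyz":[0,0,0],"turn":[0,0,-1],"claw":0},{"xyz":[0,0,0],"turn":[0,0,-1],"claw":0},{"xyz":[0,0,0],"turn":[0,0,-1],"claw":0},{"xyz":[0,0,0],"turn":[0,0,-1],"claw":0},{"xyz":[0,0,0],"turn":[0,0,-1],"claw":0}]' 30
python3 -m handwheel '[{"xyz":[0,0,0],"turn":[0,0,-1],"claw":0},{"xyz":[0,0,0],"turn":[0,0,-1],"claw":0},{"xyz":[0,0,0],"turn":[0,0,-1],"claw":0},{"xyz":[0,0,0],"turn":[0,0,-1],"claw":0},{"xyz":[0,0,0],"turn":[0,0,-1],"claw":0}]'
python3 -m handwheel '[{"xyz":[0,0,0],"turn":[0,0,-0.69],"claw":0},{"xyz":[0.9,0.9,0],"turn":[0,0,0],"claw":0},{"xyz":[0.9,0.9,0],"turn":[0,0,0],"claw":0},{"xyz":[0.9,0.9,0],"turn":[0,0,0],"claw":0},{"xyz":[0.9,0.9,0],"turn":[0,0,0],"claw":0}]'
python3 -m handwheel '[{"xyz":[0.9,0.9,0],"turn":[0,0,0],"claw":0},{"xyz":[0.9,0.9,0],"turn":[0,0,0],"claw":0},{"xyz":[0.9,0.9,0],"turn":[0,0,0],"claw":0},{"xyz":[0.9,0.9,0],"turn":[0,0,0],"claw":0},{"xyz":[0,0,0],"turn":[0,0,0],"claw":0}]'
python3 - <<'E'
from h import *
d=grab('wrist','w1'); print(d['hand_eye'],d['fx'],d['s']['tool_pos'],d['s']['tcp_rot'])
E
```

```text
time: 0.62
tool_pos: [0.2837, -0.5846, 0.2223]
tcp_rot: [-180.0, -0.0, 56.2]
contact_force: [-1.0, -0.4, 0.8]
grip_width: 0.087
grasp_force: 0.0
time: 1.03
tool_pos: [0.2836, -0.5847, 0.2223]
tcp_rot: [-180.0, -0.0, 86.2]
contact_force: [0.5, -0.2, -0.0]
grip_width: 0.0868
grasp_force: 0.0
time: 1.45
tool_pos: [0.3744, -0.4936, 0.2224]
tcp_rot: [-180.0, -0.0, 90.0]
contact_force: [1.3, -1.0, 0.7]
grip_width: 0.087
grasp_force: 0.0
time: 1.87
tool_pos: [0.4693, -0.3979, 0.2225]
tcp_rot: [179.9, -0.2, 90.6]
contact_force: [1.5, 1.4, -0.8]
grip_width: 0.0869
grasp_force: 0.0
[[ 1.38698609e-05 -9.52655359e-01 -3.04052244e-01  8.36624044e-02]
 [ 9.99999913e-01 -1.13732416e-04  4.01962680e-04  8.67156252e-04]
 [-4.17512498e-04 -3.04052223e-01  9.52655274e-01 -1.62257388e-01]
 [ 0.00000000e+00  0.00000000e+00  0.00000000e+00  1.00000000e+00]] 367.09221207071926 [ 0.46928686 -0.3978699   0.2225417 ] [ 1.79855415e+02 -1.74787715e-01  9.05508396e+01]
```

View pics/w1.png

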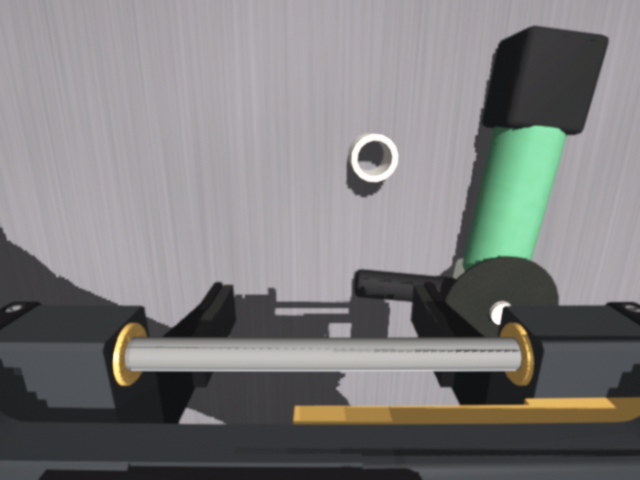

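The round post's rim shows at (374,158), clear of the grinder handle; the fingers are at the bottom of the picture.

```bash
cat >> h.py <<'E'
def top_region(d,xy,rad,z,thr=None):
    """contour (px) of the bright region around world xy at height z"""
    H,W=d['z_map'].shape; vv,uu=np.mgrid[:H,:W]; P=onplane(d,np.c_[uu.ravel(),vv.ravel()],z).reshape(H,W,3)
    near=np.hypot(P[...,0]-xy[0],P[...,1]-xy[1])<rad
    g=cv2.cvtColor(d['image'],cv2.COLOR_RGB2GRAY); v=g[near].reshape(-1,1)
    t=cv2.threshold(v,0,255,cv2.THRESH_OTSU)[0] if thr is None else thr
    m=((g>t)&near).astype(np.uint8)
    cs,_=cv2.findContours(m,cv2.RETR_EXTERNAL,cv2.CHAIN_APPROX_NONE)
    return max(cs,key=cv2.contourArea)[:,0].astype(float),t,P,near
def heights(d,near):
    vv,uu=np.nonzero(near); uv=np.c_[uu,vv]; return uv,depthpts(d,uv)
E
python3 - <<'E'
from h import *
d=grab('wrist'); print(d['s']['tool_pos'],d['s']['tcp_rot'])
k,t,P,near=top_region(d,(.516,-.342),.04,.05)
w=onplane(d,k,.05)[:,:2]; (c,r)=cv2.minEnclosingCircle(w.astype(np.float32)); e=cv2.fitEllipse((w*1000).astype(np.float32)); print(t,c,r,e)
uv,q=heights(d,near); m=(q[:,2]>.04)&(q[:,2]<.06); print(m.sum(),np.median(q[m],0),q[m].min(0),q[m].max(0), np.median(q[:,2]))
E
```

```text
[ 0.4667935  -0.40084613  0.22247249] [ 1.79941406e+02 -8.85438176e-02  9.04089217e+01]
129.0 (0.5160372257232666, -0.3420199453830719) 0.04006461054086685 ((515.9932250976562, -341.9945068359375), (79.22119140625, 79.25385284423828), 146.3986358642578)
809 [ 0.51742121 -0.34229452  0.04983469] [ 0.49540793 -0.3628142   0.04017446] [ 0.53661978 -0.32322249  0.05234173] 0.00044630884020951944
```

```bash
python3 -m handwheel '[{"xyz":[0.8,0.65,0.8],"turn":[0,0,0],"claw":0},{"xyz":[0.8,0.65,0.8],"turn":[0,0,0],"claw":0},{"xyz":[0.72,0.67,0.8],"turn":[0,0,0],"claw":0},{"xyz":[0,0,0.8],"turn":[0,0,0],"claw":0},{"xyz":[0,0,0],"turn":[0,0,0],"claw":0}]'
python3 -m handwheel '[{"xyz":[0,0,0],"turn":[0,0,0],"claw":0},{"xyz":[0,0,0],"turn":[0,0,0],"claw":0}]'
```

```text
time: 2.38
tool_pos: [0.5109, -0.3453, 0.1382]
tcp_rot: [-179.7, -0.2, 90.1]
contact_force: [-1.4, -0.9, -0.8]
grip_width: 0.0872
grasp_force: 0.0
time: 2.55
tool_pos: [0.5121, -0.3489, 0.1437]
tcp_rot: [180.0, 0.1, 89.9]
contact_force: [-0.1, -1.2, 0.4]
grip_width: 0.0871
grasp_force: 0.0
```

```bash
python3 -m handwheel '[{"xyz":[0.15,0.12,0.8],"turn":[0,0,0],"claw":0},{"xyz":[0,0,0.8],"turn":[0,0,0],"claw":0},{"xyz":[0,0,0.8],"turn":[0,0,0],"claw":0},{"xyz":[0,0,0.8],"turn":[0,0,0],"claw":0},{"xyz":[0,0,0.8],"turn":[0,0,0],"claw":0}]'
python3 -m handwheel '[{"xyz":[0,0,0.6],"turn":[0,0,0],"claw":0},{"xyz":[0,0,0.4],"turn":[0,0,0],"claw":0},{"xyz":[0,0,0.2],"turn":[0,0,0],"claw":0},{"xyz":[0,0,0],"turn":[0,0,0],"claw":0},{"xyz":[0,0,0],"turn":[0,0,0],"claw":0}]'
python3 -m handwheel '[{"xyz":[0,0,0],"turn":[0,0,0],"claw":0.6},{"xyz":[0,0,0],"turn":[0,0,0],"claw":0.7},{"xyz":[0,0,0],"turn":[0,0,0],"claw":0.8},{"xyz":[0,0,0],"turn":[0,0,0],"claw":0.8},{"xyz":[0,0,0],"turn":[0,0,0],"claw":0.8}]' 30
```

```text
time: 2.97
tool_pos: [0.516, -0.3452, 0.0436]
tcp_rot: [179.9, 0.1, 89.9]
contact_force: [0.5, 0.1, 0.6]
grip_width: 0.087
grasp_force: 0.0
time: 3.38
tool_pos: [0.5163, -0.3437, 0.0137]
tcp_rot: [179.9, 0.0, 90.0]
contact_force: [0.0, 0.4, -0.7]
grip_width: 0.0869
grasp_force: 0.0
time: 3.8
tool_pos: [0.5161, -0.343, 0.0129]
tcp_rot: [180.0, 0.0, 90.0]
contact_force: [-0.9, 0.3, 0.2]
grip_width: 0.0615
grasp_force: 0.0
```

```bash
python3 -m handwheel '[{"xyz":[0,0,0],"turn":[0,0,0],"claw":0.8},{"xyz":[0,0,0],"turn":[0,0,0],"claw":0.8},{"xyz":[0,0,0],"turn":[0,0,0],"claw":0.8},{"xyz":[0,0,0],"turn":[0,0,0],"claw":0.8},{"xyz":[0,0,0],"turn":[0,0,0],"claw":0.8}]' 30
python3 -m handwheel '[{"xyz":[0,0,0],"turn":[0,0,0],"claw":0.8},{"xyz":[0,0,0],"turn":[0,0,0],"claw":0.8}]' 30
```

```text
time: 4.22
tool_pos: [0.5158, -0.3429, 0.0125]
tcp_rot: [-180.0, -0.0, 90.0]
contact_force: [-0.2, 0.5, 0.8]
grip_width: 0.0411
grasp_force: 30.0
time: 4.38
tool_pos: [0.5159, -0.3429, 0.0125]
tcp_rot: [-180.0, -0.0, 90.0]
contact_force: [0.3, -0.1, 0.5]
grip_width: 0.0413
grasp_force: 30.0
```

```bash
python3 -m handwheel '[{"xyz":[0,0,-0.4],"turn":[0,0,0],"claw":0.8},{"xyz":[0,0,-0.9],"turn":[0,0,0],"claw":0.8},{"xyz":[0,0,-0.9],"turn":[0,0,0],"claw":0.8},{"xyz":[0.3,0,-0.9],"turn":[0,0,0],"claw":0.8},{"xyz":[0.6,0,-0.9],"turn":[0,0,0],"claw":0.8}]'
python3 -m handwheel '[{"xyz":[0.9,0,0],"turn":[0,0,0],"claw":0.8},{"xyz":[0.9,0,0],"turn":[0,0,0],"claw":0.8},{"xyz":[0.9,0,0],"turn":[0,0,0],"claw":0.8},{"xyz":[0.9,0,0],"turn":[0,0,0],"claw":0.8},{"xyz":[0.9,0,0],"turn":[0,0,0],"claw":0.8}]'
python3 -m handwheel '[{"xyz":[0.9,0,0],"turn":[0,0,0],"claw":0.8},{"xyz":[0.9,0,0],"turn":[0,0,0],"claw":0.8},{"xyz":[0.9,0,0],"turn":[0,0,0],"claw":0.8},{"xyz":[0.9,0,0],"turn":[0,0,0],"claw":0.8},{"xyz":[0.9,0,0],"turn":[0,0,0],"claw":0.8}]'
python3 -m handwheel '[{"xyz":[0.8,0.2,0],"turn":[0,0,0],"claw":0.8},{"xyz":[0.6,0,0],"turn":[0,0,0],"claw":0.8},{"xyz":[0.3,0,0],"turn":[0,0,0],"claw":0.8},{"xyz":[0,0,0],"turn":[0,0,0],"claw":0.8},{"xyz":[0,0,0],"turn":[0,0,0],"claw":0.8}]'
python3 -m handwheel '[{"xyz":[0,0,0],"turn":[0,0,0],"claw":0.8},{"xyz":[0,0,0],"turn":[0,0,0],"claw":0.8},{"xyz":[0,0,0],"turn":[0,0,0],"claw":0.8},{"xyz":[0,0,0],"turn":[0,0,0],"claw":0.8}]'
python3 - <<'E'
from h import *
d=grab('wrist','w2'); print(d['s']['tool_pos'],d['s']['tcp_rot'])
for z in(.01,):
    k,t,P,near=top_region(d,(.522,.103),.07,z)
    w=onplane(d,k,z)[:,:2]; c,r=cv2.minEnclosingCircle(w.astype(np.float32)); e=cv2.fitEllipse((w*1000).astype(np.float32)); print(t,c,r,e)
m=np.zeros(near.shape,np.uint8); cv2.drawContours(m,[k.astype(int).reshape(-1,1,2)],-1,1,-1); uv,q=heights(d,m>0); print(np.median(q,0),q.min(0),q.max(0))
E
```

```text
time: 4.8
tool_pos: [0.5152, -0.3221, 0.114]
tcp_rot: [-180.0, 0.0, 89.9]
contact_force: [0.5, -0.0, -1.8]
grip_width: 0.0412
grasp_force: 30.0
time: 5.22
tool_pos: [0.5156, -0.2068, 0.1132]
tcp_rot: [180.0, 0.0, 90.0]
contact_force: [0.2, -0.7, -2.2]
grip_width: 0.041
grasp_force: 30.0
time: 5.63
tool_pos: [0.5156, -0.0943, 0.1132]
tcp_rot: [180.0, 0.0, 90.0]
contact_force: [0.1, -0.7, -1.9]
grip_width: 0.0408
grasp_force: 30.0
time: 6.05
tool_pos: [0.5207, -0.0535, 0.1128]
tcp_rot: [-180.0, 0.0, 90.0]
contact_force: [0.2, -0.9, -2.0]
grip_width: 0.041
grasp_force: 30.0
time: 6.38
tool_pos: [0.5207, -0.0536, 0.1125]
tcp_rot: [-180.0, 0.0, 90.0]
contact_force: [0.2, -0.1, -2.4]
grip_width: 0.0409
grasp_force: 30.0
[ 0.52070332 -0.05364939  0.11251883] [-1.79990372e+02  3.58757652e-03  8.99611464e+01]
182.0 (0.5222199559211731, 0.10216667503118515) 0.04979333654046059 ((522.1757202148438, 82.64881896972656), (54.52721405029297, 105.82026672363281), 89.93827056884766)
[0.5217933  0.08441767 0.00999932] [ 0.4705017   0.03003132 -0.00129477] [0.57402817 0.10705864 0.27477316]
```

View pics/w2.png

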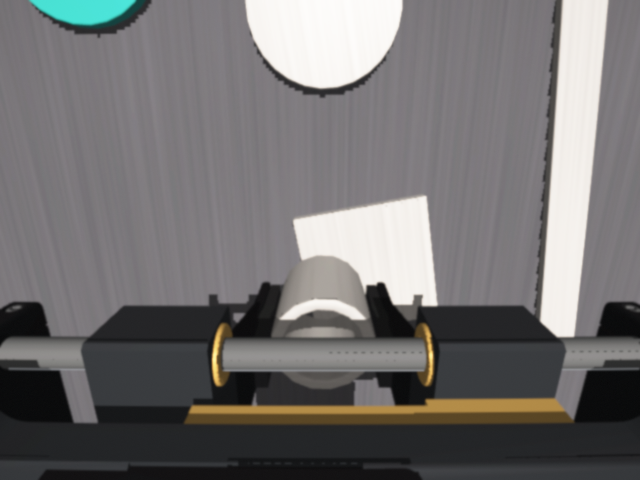

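The round plate is half in view at (322,45), with the bar on the right and the post held between the fingers at (322,300). I'll move closer to see the whole plate.

```bash
python3 -m handwheel '[{"xyz":[0.6,0,0],"turn":[0,0,0],"claw":0.8},{"xyz":[0.8,0,0],"turn":[0,0,0],"claw":0.8},{"xyz":[0.6,0,0],"turn":[0,0,0],"claw":0.8},{"xyz":[0.3,0,0],"turn":[0,0,0],"claw":0.8},{"xyz":[0,0,0],"turn":[0,0,0],"claw":0.8}]'
python3 -m handwheel '[{"xyz":[0,0,0],"turn":[0,0,0],"claw":0.8},{"xyz":[0,0,0],"turn":[0,0,0],"claw":0.8}]'
cat >> h.py <<'E'
def circ(w):
    A=np.c_[2*w,np.ones(len(w))]; x=np.linalg.lstsq(A,(w**2).sum(1),rcond=None)[0]; return x[:2],np.sqrt(x[2]+x[0]**2+x[1]**2)
E
python3 - <<'E'
from h import *
d=grab('wrist'); print(d['s']['tool_pos'],d['s']['tcp_rot'])
k,t,P,near=top_region(d,(.522,.103),.065,.01)
ok=(k[:,1]>2)
w=onplane(d,k[ok],.01)[:,:2]; print(k.min(0),k.max(0),t,cv2.minEnclosingCircle(w.astype(np.float32)),circ(w))
m=np.zeros(near.shape,np.uint8); cv2.drawContours(m,[k.astype(int).reshape(-1,1,2)],-1,1,-1); uv,q=heights(d,cv2.erode(m,np.ones((5,5)))>0); print(np.median(q,0),q.min(0),q.max(0))
t=grab('top'); k,*_=top_region(t,(.522,.103),.065,.01);print(circ(onplane(t,k,.01)[:,:2]))
E
```

```text
time: 6.85
tool_pos: [0.5207, 0.0064, 0.1127]
tcp_rot: [180.0, -0.0, 90.2]
contact_force: [-0.7, -0.5, -2.2]
grip_width: 0.0409
grasp_force: 30.0
time: 7.02
tool_pos: [0.5208, 0.0032, 0.1125]
tcp_rot: [-180.0, 0.0, 90.0]
contact_force: [0.6, -0.1, -2.6]
grip_width: 0.0412
grasp_force: 30.0
[0.52076975 0.00324413 0.11247305] [-1.79989374e+02  3.05107006e-02  8.99538781e+01]
[250.  17.] [397. 172.] 183.0 ((0.5222525596618652, 0.1024342030286789), 0.04982660338282585) (array([0.52215537, 0.10249274]), np.float64(0.04923503407584391))
[0.52185358 0.10495374 0.01009203] [0.47392744 0.05458681 0.00742437] [0.57011216 0.15093416 0.27468807]
(array([0.52227073, 0.10308911]), np.float64(0.048376234534261764))
```

```bash
python3 -m handwheel '[{"xyz":[0.6,0.06,0],"turn":[0,0,0],"claw":0.8},{"xyz":[0.9,0,0],"turn":[0,0,0],"claw":0.8},{"xyz":[0.9,0,0],"turn":[0,0,0],"claw":0.8},{"xyz":[0.9,0,0],"turn":[0,0,0],"claw":0.8},{"xyz":[0.66,0,0.2],"turn":[0,0,0],"claw":0.8}]'
python3 -m handwheel '[{"xyz":[0,0,0.7],"turn":[0,0,0],"claw":0.8},{"xyz":[0,0,0.8],"turn":[0,0,0],"claw":0.8},{"xyz":[0,0,0.8],"turn":[0,0,0],"claw":0.8},{"xyz":[0,0,0.5],"turn":[0,0,0],"claw":0.8},{"xyz":[0,0,0.2],"turn":[0,0,0],"claw":0.8}]'
python3 -m handwheel '[{"xyz":[0,0,0.1],"turn":[0,0,0],"claw":0.8},{"xyz":[0,0,0.1],"turn":[0,0,0],"claw":0.8},{"xyz":[0,0,0],"turn":[0,0,0],"claw":0.8},{"xyz":[0,0,0],"turn":[0,0,0],"claw":0.8},{"xyz":[0,0,0],"turn":[0,0,0],"claw":0.8}]'
```

```text
time: 7.53
tool_pos: [0.5228, 0.105, 0.1084]
tcp_rot: [179.9, -0.0, 90.0]
contact_force: [0.3, 0.2, -1.5]
grip_width: 0.0411
grasp_force: 30.0
time: 7.95
tool_pos: [0.5211, 0.1026, 0.0306]
tcp_rot: [-179.8, 0.0, 90.0]
contact_force: [-0.3, -0.9, -1.7]
grip_width: 0.0412
grasp_force: 30.0
time: 8.37
tool_pos: [0.5228, 0.1037, 0.0283]
tcp_rot: [179.9, -0.0, 90.0]
contact_force: [-0.7, 0.1, -2.1]
grip_width: 0.0412
grasp_force: 30.0
```

```bash
python3 -m handwheel '[{"xyz":[0,0,0.08],"turn":[0,0,0],"claw":0.8},{"xyz":[0,0,0.08],"turn":[0,0,0],"claw":0.8},{"xyz":[0,0,0],"turn":[0,0,0],"claw":0.8},{"xyz":[0,0,0],"turn":[0,0,0],"claw":0.8},{"xyz":[0,0,0],"turn":[0,0,0],"claw":0.8}]'
python3 -m handwheel '[{"xyz":[0,0,0.04],"turn":[0,0,0],"claw":0.8},{"xyz":[0,0,0.0],"turn":[0,0,0],"claw":0.8},{"xyz":[0,0,0],"turn":[0,0,0],"claw":0.8}]'
```

```text
time: 8.78
tool_pos: [0.5222, 0.1036, 0.0236]
tcp_rot: [-180.0, -0.0, 90.0]
contact_force: [0.5, 0.4, -2.1]
grip_width: 0.041
grasp_force: 30.0
time: 9.03
tool_pos: [0.5222, 0.1036, 0.0225]
tcp_rot: [-180.0, -0.0, 90.0]
contact_force: [-0.1, 0.7, -2.0]
grip_width: 0.0413
grasp_force: 30.0
```

```bash
python3 -m handwheel '[{"xyz":[-0.03,0,0.02],"turn":[0,0,0],"claw":0.8},{"xyz":[0,0,0.02],"turn":[0,0,0],"claw":0.8},{"xyz":[0,0,0],"turn":[0,0,0],"claw":0.8},{"xyz":[0,0,0],"turn":[0,0,0],"claw":0.8}]'
python3 -m handwheel '[{"xyz":[0,0,0.0],"turn":[0,0,0],"claw":0.0},{"xyz":[0,0,0.0],"turn":[0,0,0],"claw":0.0},{"xyz":[0,0,0],"turn":[0,0,0],"claw":0.0},{"xyz":[0,0,0],"turn":[0,0,0],"claw":0.0},{"xyz":[0,0,0],"turn":[0,0,0],"claw":0.0}]'
```

```text
time: 9.37
tool_pos: [0.5222, 0.1035, 0.0224]
tcp_rot: [180.0, -0.0, 90.0]
contact_force: [-4.4, 1.0, 8.8]
grip_width: 0.041
grasp_force: 30.1
time: 9.78
tool_pos: [0.5222, 0.1027, 0.0215]
tcp_rot: [-180.0, 0.0, 90.0]
contact_force: [0.0, 0.6, 0.2]
grip_width: 0.0663
grasp_force: 0.0
```

```bash
python3 -m handwheel '[{"xyz":[0,0,-0.5],"turn":[0,0,0],"claw":0},{"xyz":[0,0,-1],"turn":[0,0,0],"claw":0},{"xyz":[0,0,-1],"turn":[0,0,0],"claw":0},{"xyz":[0,0,-1],"turn":[0,0,0],"claw":0},{"xyz":[-0.6,0,-1],"turn":[0,0,0],"claw":0}]'
python3 -m handwheel '[{"xyz":[-0.8,0,-0.9],"turn":[0,0,0],"claw":0},{"xyz":[-0.7,0,-0.6],"turn":[0,0,0],"claw":0},{"xyz":[-0.3,0,0],"turn":[0,0,0],"claw":0},{"xyz":[0,0,0],"turn":[0,0,0],"claw":0},{"xyz":[0,0,0],"turn":[0,0,0],"claw":0}]'
python3 -m handwheel '[{"xyz":[0,0,0],"turn":[0,0,0],"claw":0},{"xyz":[0,0,0],"turn":[0,0,0],"claw":0}]'
cat >> h.py <<'E'
def rim(d,xy,rad,lo,hi):
    _,_,P,near=top_region(d,xy,rad,(lo+hi)/2); uv,q=heights(d,near); m=(q[:,2]>lo)&(q[:,2]<hi)&(np.hypot(q[:,0]-xy[0],q[:,1]-xy[1])<rad)
    return uv[m],q[m]
def outer(q):
    return cv2.convexHull((q[:,:2]*1000).astype(np.float32))[:,0]
E
python3 - <<'E'
from h import *
d=grab('wrist','w3'); print(d['s']['tool_pos'])
uv,q=rim(d,(.522,.103),.045,.052,.07); h=outer(q)
print(np.median(q[:,2]),circ(h.astype(float)),(q.min(0)+q.max(0))/2,q.max(0)-q.min(0))
k,*_=top_region(d,(.522,.103),.065,.01,thr=170); w=onplane(d,k,.01)[:,:2]; print(cv2.minEnclosingCircle(w.astype(np.float32)),circ(w))
E
```

```text
time: 10.2
tool_pos: [0.5219, 0.0909, 0.1364]
tcp_rot: [180.0, -0.1, 90.3]
contact_force: [0.1, -0.1, 0.4]
grip_width: 0.0861
grasp_force: 0.0
time: 10.62
tool_pos: [0.5218, 0.0431, 0.1713]
tcp_rot: [-180.0, -0.0, 90.0]
contact_force: [0.3, 0.4, 0.1]
grip_width: 0.0873
grasp_force: 0.0
time: 10.78
tool_pos: [0.5216, 0.0441, 0.1706]
tcp_rot: [-179.9, -0.0, 90.1]
contact_force: [0.9, 0.0, 0.0]
grip_width: 0.0871
grasp_force: 0.0
[0.521566   0.04410511 0.17064789]
0.059851712107368116 (array([522.79823422, 103.29865252]), np.float64(20.471930243141905)) [0.52266347 0.10355467 0.05698714] [0.04046547 0.0401881  0.00991959]
((0.5222269296646118, 0.10248926281929016), 0.05025776848196983) (array([0.52219033, 0.10258185]), np.float64(0.049633144648850054))
```

View pics/w3.png

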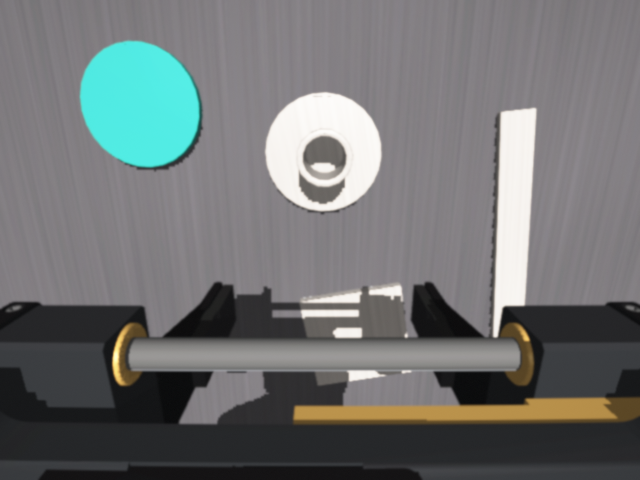

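The round post's rim at (324,157) is concentric with the round plate at (323,152) to about 1 mm. Next is the square post.

```bash
python3 -m handwheel '[{"xyz":[0.5,0.3,0],"turn":[0,0,0],"claw":0},{"xyz":[0.9,0.4,0],"turn":[0,0,0],"claw":0},{"xyz":[0.9,0.4,0],"turn":[0,0,0],"claw":0},{"xyz":[0.9,0.4,0],"turn":[0,0,0],"claw":0},{"xyz":[0.9,0.4,0],"turn":[0,0,0],"claw":0}]'
python3 -m handwheel '[{"xyz":[0.9,0.4,0],"turn":[0,0,0],"claw":0},{"xyz":[0.9,0.4,0],"turn":[0,0,0],"claw":0},{"xyz":[0.9,0.3,0],"turn":[0,0,0],"claw":0},{"xyz":[0.9,0.2,0],"turn":[0,0,0],"claw":0},{"xyz":[0.9,0,0],"turn":[0,0,0],"claw":0}]'
python3 -m handwheel '[{"xyz":[0.7,0,0],"turn":[0,0,0],"claw":0},{"xyz":[0.3,0,0],"turn":[0,0,0],"claw":0},{"xyz":[0,0,0],"turn":[0,0,0],"claw":0},{"xyz":[0,0,0],"turn":[0,0,0],"claw":0},{"xyz":[0,0,0],"turn":[0,0,0],"claw":0}]'
python3 -m handwheel '[{"xyz":[0,0,0],"turn":[0,0,0],"claw":0},{"xyz":[0,0,0],"turn":[0,0,0],"claw":0}]'
python3 - <<'E'
from h import *
d=grab('wrist','w4'); print(d['s']['tool_pos'],d['s']['tcp_rot'])
uv,q=rim(d,(.603,.348),.045,.044,.056); h=outer(q)
print(np.median(q[:,2]),cv2.minAreaRect(h),(q.min(0)+q.max(0))/2)
uv,q=rim(d,(.463,.309),.045,.018,.03)
if len(q): h=outer(q); print(np.median(q[:,2]),cv2.minEnclosingCircle(h),cv2.minAreaRect(h),(q.min(0)+q.max(0))/2)
E
```

```text
time: 11.25
tool_pos: [0.5697, 0.1471, 0.171]
tcp_rot: [-179.9, -0.0, 90.1]
contact_force: [0.2, 0.1, 0.3]
grip_width: 0.0871
grasp_force: 0.0
time: 11.67
tool_pos: [0.6024, 0.2594, 0.1705]
tcp_rot: [-179.9, -0.0, 90.0]
contact_force: [0.7, -0.8, -0.1]
grip_width: 0.0868
grasp_force: 0.0
time: 12.08
tool_pos: [0.6025, 0.2813, 0.1713]
tcp_rot: [-180.0, 0.1, 89.9]
contact_force: [0.2, -0.3, 0.2]
grip_width: 0.0872
grasp_force: 0.0
time: 12.25
tool_pos: [0.6026, 0.2815, 0.1717]
tcp_rot: [180.0, 0.0, 89.9]
contact_force: [0.7, 0.2, 0.0]
grip_width: 0.0868
grasp_force: 0.0
[0.60258335 0.28145423 0.17165544] [1.79985090e+02 3.12001950e-02 8.99260375e+01]
0.05008718457856709 ((602.6942749023438, 348.4267578125), (38.90165328979492, 40.07261657714844), 89.9080581665039) [0.60268491 0.3484227  0.04829818]
0.02402175000514306 ((462.6725158691406, 308.66571044921875), 26.702770233154297) ((463.1090087890625, 308.49188232421875), (46.474273681640625, 52.45294189453125), 72.59798431396484) [0.46312854 0.30916823 0.02229726]
```

View pics/w4.png

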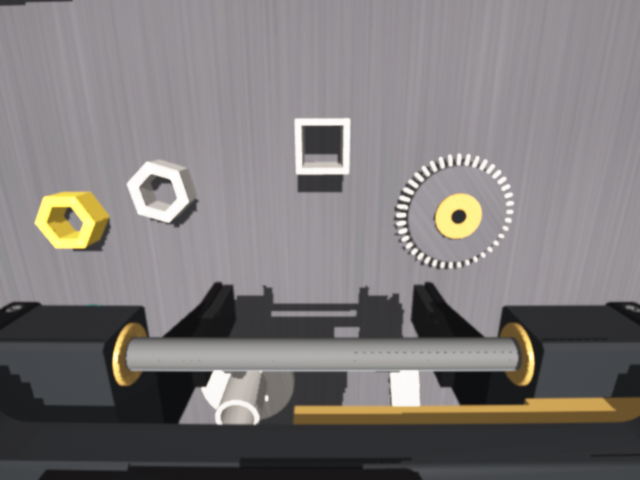

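The square post at (322,147) is aligned with the gripper. The white nut is at (160,190), with the yellow one close by at (71,220) and the wire wheel at (458,212).

```bash
python3 -m handwheel '[{"xyz":[0.6,0,0],"turn":[0,0,0],"claw":0},{"xyz":[0.8,0,0],"turn":[0,0,0],"claw":0},{"xyz":[0.8,0,0.3],"turn":[0,0,0],"claw":0},{"xyz":[0.48,0,0.5],"turn":[0,0,0],"claw":0},{"xyz":[0,0,0.8],"turn":[0,0,0],"claw":0}]'
python3 -m handwheel '[{"xyz":[0,0,0.8],"turn":[0,0,0],"claw":0},{"xyz":[0,0,0.8],"turn":[0,0,0],"claw":0},{"xyz":[0,0,0.8],"turn":[0,0,0],"claw":0},{"xyz":[0,0,0.8],"turn":[0,0,0],"claw":0},{"xyz":[0,0,0.7],"turn":[0,0,0],"claw":0}]'
python3 -m handwheel '[{"xyz":[0,0,0.5],"turn":[0,0,0],"claw":0},{"xyz":[0,0,0.37],"turn":[0,0,0],"claw":0},{"xyz":[0,0,0],"turn":[0,0,0],"claw":0},{"xyz":[0,0,0],"turn":[0,0,0],"claw":0},{"xyz":[0,0,0],"turn":[0,0,0],"claw":0}]'
```

```text
time: 12.72
tool_pos: [0.6013, 0.3549, 0.1324]
tcp_rot: [179.9, -0.2, 90.3]
contact_force: [-0.3, 1.3, -0.5]
grip_width: 0.0865
grasp_force: 0.0
time: 13.13
tool_pos: [0.6014, 0.3498, 0.0317]
tcp_rot: [-179.9, 0.0, 90.0]
contact_force: [0.4, 0.4, -0.3]
grip_width: 0.0871
grasp_force: 0.0
time: 13.55
tool_pos: [0.6026, 0.3504, 0.0134]
tcp_rot: [179.9, -0.1, 90.0]
contact_force: [0.2, 0.6, -0.4]
grip_width: 0.087
grasp_force: 0.0
```

```bash
python3 -m handwheel '[{"xyz":[0,0,0],"turn":[0,0,0],"claw":0.8},{"xyz":[0,0,0],"turn":[0,0,0],"claw":0.8},{"xyz":[0,0,0],"turn":[0,0,0],"claw":0.8},{"xyz":[0,0,0],"turn":[0,0,0],"claw":0.8},{"xyz":[0,0,0],"turn":[0,0,0],"claw":0.8}]' 30
python3 -m handwheel '[{"xyz":[0,0,0],"turn":[0,0,0],"claw":0.8},{"xyz":[0,0,0],"turn":[0,0,0],"claw":0.8},{"xyz":[0,0,0],"turn":[0,0,0],"claw":0.8},{"xyz":[0,0,0],"turn":[0,0,0],"claw":0.8},{"xyz":[0,0,0],"turn":[0,0,0],"claw":0.8}]' 30
python3 -m handwheel '[{"xyz":[0,0,0],"turn":[0,0,0],"claw":0.8},{"xyz":[0,0,0],"turn":[0,0,0],"claw":0.8}]' 30
```

```text
time: 13.97
tool_pos: [0.6023, 0.3499, 0.0126]
tcp_rot: [180.0, -0.0, 90.0]
contact_force: [-0.4, 0.3, 0.1]
grip_width: 0.0617
grasp_force: 0.0
time: 14.38
tool_pos: [0.6021, 0.3499, 0.0123]
tcp_rot: [-180.0, -0.0, 90.0]
contact_force: [0.3, -0.3, -0.0]
grip_width: 0.0399
grasp_force: 30.0
time: 14.55
tool_pos: [0.6021, 0.3499, 0.0123]
tcp_rot: [-180.0, -0.0, 90.0]
contact_force: [0.2, 0.7, -0.7]
grip_width: 0.04
grasp_force: 30.0
```

```bash
python3 -m handwheel '[{"xyz":[0,0,-0.4],"turn":[0,0,0],"claw":0.8},{"xyz":[0,0,-0.9],"turn":[0,0,0],"claw":0.8},{"xyz":[0,0,-1],"turn":[0,0,0],"claw":0.8},{"xyz":[0,0,-1],"turn":[0,0,0],"claw":0.8},{"xyz":[-0.3,0,-1],"turn":[0,0,0],"claw":0.8}]'
python3 -m handwheel '[{"xyz":[-0.6,0,-1],"turn":[0,0,0],"claw":0.8},{"xyz":[-1,0,-0.3],"turn":[0,0,0],"claw":0.8},{"xyz":[-1,-0.2,0],"turn":[0,0,0],"claw":0.8},{"xyz":[-1,-0.2,0],"turn":[0,0,0],"claw":0.8},{"xyz":[-1,-0.2,0],"turn":[0,0,0],"claw":0.8}]'
python3 -m handwheel '[{"xyz":[-1,-0.2,0],"turn":[0,0,0],"claw":0.8},{"xyz":[-1,-0.2,0],"turn":[0,0,0],"claw":0.8},{"xyz":[-1,-0.2,0],"turn":[0,0,0],"claw":0.8},{"xyz":[-1,-0.2,0],"turn":[0,0,0],"claw":0.8},{"xyz":[-1,-0.2,0],"turn":[0,0,0],"claw":0.8}]'
python3 -m handwheel '[{"xyz":[-1,-0.2,0],"turn":[0,0,0],"claw":0.8},{"xyz":[-1,0,0],"turn":[0,0,0],"claw":0.8},{"xyz":[-1,0,0],"turn":[0,0,0],"claw":0.8},{"xyz":[-1,0,0],"turn":[0,0,0],"claw":0.8},{"xyz":[-1,0,0],"turn":[0,0,0],"claw":0.8}]'
python3 -m handwheel '[{"xyz":[-1,0,0],"turn":[0,0,0],"claw":0.8},{"xyz":[-1,0,0],"turn":[0,0,0],"claw":0.8},{"xyz":[-1,0,0],"turn":[0,0,0],"claw":0.8},{"xyz":[-1,0,0],"turn":[0,0,0],"claw":0.8},{"xyz":[-0.8,0,0],"turn":[0,0,0],"claw":0.8}]'
python3 -m handwheel '[{"xyz":[-0.7,0,0],"turn":[0,0,0],"claw":0.8},{"xyz":[-0.3,0,0],"turn":[0,0,0],"claw":0.8},{"xyz":[0,0,0],"turn":[0,0,0],"claw":0.8},{"xyz":[0,0,0],"turn":[0,0,0],"claw":0.8},{"xyz":[0,0,0],"turn":[0,0,0],"claw":0.8}]'
python3 -m handwheel '[{"xyz":[0,0,0],"turn":[0,0,0],"claw":0.8},{"xyz":[0,0,0],"turn":[0,0,0],"claw":0.8},{"xyz":[0,0,0],"turn":[0,0,0],"claw":0.8}]'
python3 - <<'E'
from h import *
d=grab('wrist','w5'); print(d['s']['tool_pos'],d['s']['tcp_rot'])
t=grab('top')
for D in(d,t):
    k,th,P,near=top_region(D,(.5567,-.078),.085,.01,thr=None)
    w=onplane(D,k,.01)[:,:2]; print(k.min(0),k.max(0),th,cv2.minAreaRect((w*1000).astype(np.float32)))
    x=cv2.approxPolyDP((w*1000).astype(np.float32).reshape(-1,1,2),8,True)[:,0]; print(x.round(1).tolist(),x.mean(0))
E
```

```text
time: 14.97
tool_pos: [0.6011, 0.344, 0.1214]
tcp_rot: [-180.0, -0.1, 90.1]
contact_force: [-0.3, 1.0, -1.9]
grip_width: 0.0396
grasp_force: 30.0
time: 15.38
tool_pos: [0.5867, 0.2263, 0.153]
tcp_rot: [180.0, 0.0, 90.0]
contact_force: [-0.2, 0.3, -2.1]
grip_width: 0.0402
grasp_force: 30.0
time: 15.8
tool_pos: [0.5616, 0.1013, 0.1528]
tcp_rot: [-180.0, 0.0, 90.0]
contact_force: [-0.2, 0.1, -2.1]
grip_width: 0.0397
grasp_force: 30.0
time: 16.22
tool_pos: [0.5569, -0.0237, 0.1529]
tcp_rot: [180.0, 0.0, 90.0]
contact_force: [0.3, 0.2, -2.3]
grip_width: 0.04
grasp_force: 30.0
time: 16.63
tool_pos: [0.5569, -0.1447, 0.1528]
tcp_rot: [-180.0, 0.0, 90.0]
contact_force: [-0.2, -1.2, -1.6]
grip_width: 0.0399
grasp_force: 30.0
time: 17.05
tool_pos: [0.5575, -0.1658, 0.1525]
tcp_rot: [180.0, -0.0, 90.1]
contact_force: [0.7, 0.4, -1.8]
grip_width: 0.0401
grasp_force: 30.0
time: 17.3
tool_pos: [0.5575, -0.1667, 0.1524]
tcp_rot: [180.0, -0.0, 90.1]
contact_force: [-0.7, -0.7, -1.7]
grip_width: 0.0399
grasp_force: 30.0
[ 0.557452   -0.16674921  0.15240845] [ 1.79996744e+02 -8.10138539e-03  9.00995702e+01]
[245.  36.] [391. 189.] 183.0 ((556.9134521484375, -78.68511962890625), (100.22142791748047, 99.81208038330078), 10.417771339416504)
[[596.2000122070312, -21.0], [499.1000061035156, -39.5], [516.7000122070312, -135.6999969482422], [614.2000122070312, -118.19999694824219]] [556.5543   -78.621735]
[360. 196.] [410. 246.] 175.0 ((556.6659545898438, -77.84425354003906), (98.86894989013672, 99.28771209716797), 10.25295639038086)
[[613.7000122070312, -117.80000305175781], [594.9000244140625, -21.5], [501.0, -37.70000076293945], [517.4000244140625, -133.60000610351562]] [556.74805 -77.65834]
```

View pics/w5.png

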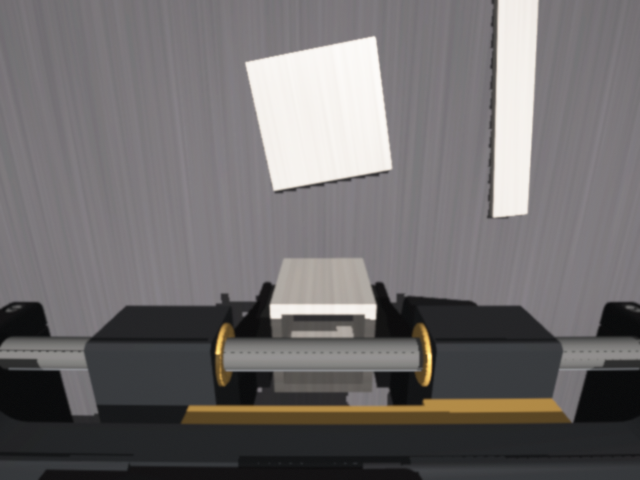

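The plate's corners show at (247,63), (376,38), (391,170) and (274,191); the post is held square in the fingers at (322,290).

```bash
python3 -m handwheel '[{"xyz":[0.6,-0.04,0],"turn":[0,0,0],"claw":0.8},{"xyz":[0.9,0,0],"turn":[0,0,0],"claw":0.8},{"xyz":[0.9,0,0],"turn":[0,0,0],"claw":0.8},{"xyz":[0.8,0,0],"turn":[0,0,0],"claw":0.8},{"xyz":[0.4,0,0],"turn":[0,0,0],"claw":0.8}]'
python3 -m handwheel '[{"xyz":[0,0,0.4],"turn":[0,0,-0.6],"claw":0.8},{"xyz":[0,0,0.8],"turn":[0,0,-0.7],"claw":0.8},{"xyz":[0,0,0.8],"turn":[0,0,-0.43],"claw":0.8},{"xyz":[0,0,0.8],"turn":[0,0,0],"claw":0.8},{"xyz":[0,0,0.8],"turn":[0,0,0],"claw":0.8}]'
python3 -m handwheel '[{"xyz":[0,0,0.6],"turn":[0,0,0],"claw":0.8},{"xyz":[0,0,0.4],"turn":[0,0,0],"claw":0.8},{"xyz":[0,0,0.3],"turn":[0,0,0],"claw":0.8},{"xyz":[0,0,0],"turn":[0,0,0],"claw":0.8},{"xyz":[0,0,0],"turn":[0,0,0],"claw":0.8}]'
python3 -m handwheel '[{"xyz":[0,0,0],"turn":[0,0,0],"claw":0.8},{"xyz":[0,0,0],"turn":[0,0,0],"claw":0.8},{"xyz":[0,0,0],"turn":[0,0,0],"claw":0.8}]'
python3 -c "
from h import *
s=telemetry.sense();print(s['tool_pos'],s['tcp_rot'])"
```

```text
time: 17.82
tool_pos: [0.5562, -0.0738, 0.1525]
tcp_rot: [180.0, -0.1, 90.2]
contact_force: [0.3, 0.9, -1.9]
grip_width: 0.0398
grasp_force: 30.0
time: 18.23
tool_pos: [0.5563, -0.0778, 0.0615]
tcp_rot: [180.0, 0.0, 100.4]
contact_force: [-0.3, 0.1, -1.4]
grip_width: 0.0394
grasp_force: 30.0
time: 18.65
tool_pos: [0.5565, -0.0777, 0.0301]
tcp_rot: [180.0, 0.0, 100.4]
contact_force: [-0.0, 0.5, -2.8]
grip_width: 0.0401
grasp_force: 30.0
time: 18.9
tool_pos: [0.5569, -0.0777, 0.0307]
tcp_rot: [179.9, 0.0, 100.4]
contact_force: [0.3, 0.2, -1.7]
grip_width: 0.0395
grasp_force: 30.0
[ 0.55687801 -0.07771697  0.03065552] [1.79924395e+02 3.08967458e-02 1.00401325e+02]
```

```bash
python3 -m handwheel '[{"xyz":[0.04,-0.02,0.15],"turn":[0,0,0],"claw":0.8},{"xyz":[0,0,0.1],"turn":[0,0,0],"claw":0.8},{"xyz":[0,0,0],"turn":[0,0,0],"claw":0.8},{"xyz":[0,0,0],"turn":[0,0,0],"claw":0.8},{"xyz":[0,0,0],"turn":[0,0,0],"claw":0.8}]'
python3 -m handwheel '[{"xyz":[0,0,0.04],"turn":[0,0,0],"claw":0.8},{"xyz":[0,0,0.02],"turn":[0,0,0],"claw":0.8},{"xyz":[0,0,0.02],"turn":[0,0,0],"claw":0.8},{"xyz":[0,0,0],"turn":[0,0,0],"claw":0.8},{"xyz":[0,0,0],"turn":[0,0,0],"claw":0.8}]'
```

```text
time: 19.32
tool_pos: [0.5556, -0.0767, 0.0235]
tcp_rot: [-180.0, -0.0, 100.4]
contact_force: [-0.5, 0.3, -2.6]
grip_width: 0.0398
grasp_force: 30.0
time: 19.73
tool_pos: [0.5557, -0.0768, 0.0222]
tcp_rot: [180.0, 0.0, 100.4]
contact_force: [-3.0, 0.1, 5.8]
grip_width: 0.0397
grasp_force: 30.0
```

```bash
python3 -m handwheel '[{"xyz":[0,0,-0.08],"turn":[0,0,0],"claw":0.8},{"xyz":[0,0.03,0],"turn":[0,0,0],"claw":0.8},{"xyz":[0,0,0],"turn":[0,0,0],"claw":0.8},{"xyz":[0,0,0.05],"turn":[0,0,0],"claw":0.8},{"xyz":[0,0,0.03],"turn":[0,0,0],"claw":0.8}]'
python3 -m handwheel '[{"xyz":[0,0,0],"turn":[0,0,0],"claw":0.8},{"xyz":[0,0,0],"turn":[0,0,0],"claw":0.8},{"xyz":[0,0,0],"turn":[0,0,0],"claw":0.8}]'
python3 -m handwheel '[{"xyz":[0,0,0.0],"turn":[0,0,0],"claw":0.0},{"xyz":[0,0,0.0],"turn":[0,0,0],"claw":0.0},{"xyz":[0,0,0],"turn":[0,0,0],"claw":0.0},{"xyz":[0,0,0],"turn":[0,0,0],"claw":0.0},{"xyz":[0,0,0],"turn":[0,0,0],"claw":0.0}]'
python3 -m handwheel '[{"xyz":[0,0,-0.5],"turn":[0,0,0],"claw":0},{"xyz":[0,0,-1],"turn":[0,0,0],"claw":0},{"xyz":[0,0,-1],"turn":[0,0,0],"claw":0},{"xyz":[0,0,-1],"turn":[0,0,0],"claw":0},{"xyz":[-0.6,0,-1],"turn":[0,0,0],"claw":0}]'
python3 -m handwheel '[{"xyz":[-0.8,0,-0.9],"turn":[0,0,0],"claw":0},{"xyz":[-0.7,0,-0.6],"turn":[0,0,0],"claw":0},{"xyz":[-0.3,0,0],"turn":[0,0,0],"claw":0},{"xyz":[0,0,0],"turn":[0,0,0],"claw":0},{"xyz":[0,0,0],"turn":[0,0,0],"claw":0}]'
python3 -m handwheel '[{"xyz":[0,0,0],"turn":[0,0,0],"claw":0},{"xyz":[0,0,0],"turn":[0,0,0],"claw":0}]'
python3 - <<'E'
from h import *
d=grab('wrist','w6'); print(d['s']['tool_pos'],d['s']['tcp_rot'])
uv,q=rim(d,(.5567,-.078),.045,.052,.07); h=outer(q)
print(np.median(q[:,2]),cv2.minAreaRect(h),(q.min(0)+q.max(0))/2)
k,*_=top_region(d,(.5567,-.078),.085,.01,thr=165); w=onplane(d,k,.01)[:,:2]; print(cv2.minAreaRect((w*1000).astype(np.float32)))
# bar from wrist and top
t=grab('top')
for D in(d,t):
    k,*_=top_region(D,(.7025,-.0085),.17,.008,thr=170); w=onplane(D,k,.008)[:,:2]; print(k.min(0),k.max(0),cv2.minAreaRect((w*1000).astype(np.float32)))
E
```

```text
time: 20.15
tool_pos: [0.5565, -0.0766, 0.0221]
tcp_rot: [180.0, 0.0, 100.4]
contact_force: [-6.4, 0.2, 15.4]
grip_width: 0.0399
grasp_force: 30.0
time: 20.4
tool_pos: [0.5565, -0.0766, 0.0222]
tcp_rot: [180.0, 0.0, 100.4]
contact_force: [-3.6, 0.4, 7.9]
grip_width: 0.0399
grasp_force: 30.0
time: 20.82
tool_pos: [0.5564, -0.0766, 0.0215]
tcp_rot: [-180.0, -0.0, 100.4]
contact_force: [0.4, -0.4, -0.0]
grip_width: 0.0655
grasp_force: 0.0
time: 21.23
tool_pos: [0.559, -0.0881, 0.1364]
tcp_rot: [180.0, -0.1, 100.6]
contact_force: [0.5, -0.1, 0.2]
grip_width: 0.0861
grasp_force: 0.0
time: 21.65
tool_pos: [0.5667, -0.1352, 0.1712]
tcp_rot: [-180.0, -0.0, 100.4]
contact_force: [0.2, 1.1, -0.7]
grip_width: 0.0868
grasp_force: 0.0
time: 21.82
tool_pos: [0.5666, -0.1341, 0.1707]
tcp_rot: [-179.9, -0.1, 100.5]
contact_force: [0.0, -0.5, -0.1]
grip_width: 0.0868
grasp_force: 0.0
[ 0.5666331  -0.13408702  0.1706927 ] [-1.79922191e+02 -6.95517479e-02  1.00507555e+02]
0.06004530528666627 ((557.2777099609375, -78.26058959960938), (40.063846588134766, 39.20053482055664), 10.314241409301758) [ 0.55776436 -0.07820627  0.05726806]
((556.9082641601562, -78.65425109863281), (100.6697006225586, 100.42182159423828), 10.441764831542969)
[460.   0.] [549. 272.] ((706.818359375, -44.56957244873047), (30.462217330932617, 229.84178161621094), 6.54075813293457)
[288. 144.] [418. 172.] ((702.702392578125, -8.8189697265625), (29.487228393554688, 299.0311584472656), 6.318875789642334)
```

View pics/w6.png

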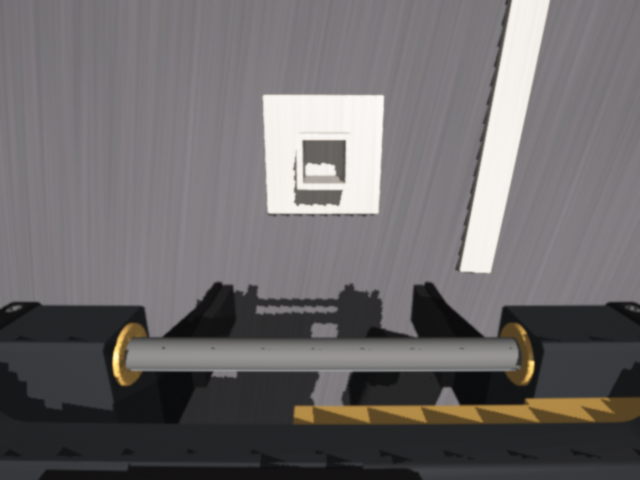

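The square post sits centred and square on its plate, with the post at (324,161) and the plate at (323,154). Now the bar.

```bash
python3 -m handwheel '[{"xyz":[0,0,0],"turn":[0,0,0.67],"claw":0},{"xyz":[0.5,0.7,0],"turn":[0,0,0],"claw":0},{"xyz":[0.7,0.95,0],"turn":[0,0,0],"claw":0},{"xyz":[0.7,0.95,0],"turn":[0,0,0],"claw":0},{"xyz":[0.7,0.95,0],"turn":[0,0,0],"claw":0}]'
python3 -m handwheel '[{"xyz":[0.7,0.95,0],"turn":[0,0,0],"claw":0},{"xyz":[0.7,0.95,0],"turn":[0,0,0],"claw":0},{"xyz":[0.35,0.52,0.4],"turn":[0,0,0],"claw":0},{"xyz":[0,0,0.8],"turn":[0,0,0],"claw":0.1},{"xyz":[0,0,0.8],"turn":[0,0,0],"claw":0.2}]'
python3 -m handwheel '[{"xyz":[0,0,0.8],"turn":[0,0,0],"claw":0.2},{"xyz":[0,0,0.8],"turn":[0,0,0],"claw":0.2},{"xyz":[0,0,0.8],"turn":[0,0,0],"claw":0.2},{"xyz":[0,0,0.7],"turn":[0,0,0],"claw":0.2},{"xyz":[0,0,0.4],"turn":[0,0,0],"claw":0.2}]'
python3 -m handwheel '[{"xyz":[0,0,0],"turn":[0,0,0],"claw":0.2},{"xyz":[0,0,0],"turn":[0,0,0],"claw":0.2},{"xyz":[0,0,0],"turn":[0,0,0],"claw":0.2},{"xyz":[0,0,0],"turn":[0,0,0],"claw":0.2}]'
```

```text
time: 22.33
tool_pos: [0.6488, -0.06, 0.1714]
tcp_rot: [-180.0, -0.0, 96.4]
contact_force: [0.7, 1.0, 0.7]
grip_width: 0.0872
grasp_force: 0.0
time: 22.75
tool_pos: [0.7042, -0.0084, 0.1209]
tcp_rot: [179.9, -0.1, 96.5]
contact_force: [0.1, -0.8, -0.9]
grip_width: 0.0802
grasp_force: 0.0
time: 23.17
tool_pos: [0.7019, -0.0104, 0.0312]
tcp_rot: [-179.8, -0.0, 96.4]
contact_force: [-0.2, 0.5, 0.5]
grip_width: 0.0697
grasp_force: 0.0
time: 23.5
tool_pos: [0.7043, -0.0108, 0.0356]
tcp_rot: [179.9, 0.0, 96.4]
contact_force: [-0.2, -0.4, 0.1]
grip_width: 0.0696
grasp_force: 0.0
```

```bash
python3 -m handwheel '[{"xyz":[0.04,-0.04,0.5],"turn":[0,0,0],"claw":0.2},{"xyz":[0,0,0.4],"turn":[0,0,0],"claw":0.2},{"xyz":[0,0,0.25],"turn":[0,0,0],"claw":0.2},{"xyz":[0,0,0],"turn":[0,0,0],"claw":0.2},{"xyz":[0,0,0],"turn":[0,0,0],"claw":0.2}]'
python3 -m handwheel '[{"xyz":[0,0,0],"turn":[0,0,0],"claw":0.2},{"xyz":[0,0,0],"turn":[0,0,0],"claw":0.2},{"xyz":[0,0,0],"turn":[0,0,0],"claw":0.2},{"xyz":[0,0,0],"turn":[0,0,0],"claw":0.2}]'
```

```text
time: 23.92
tool_pos: [0.7017, -0.0101, 0.0043]
tcp_rot: [-179.9, -0.0, 96.4]
contact_force: [0.3, 0.2, 1.0]
grip_width: 0.0698
grasp_force: 0.0
time: 24.25
tool_pos: [0.7026, -0.0101, 0.0057]
tcp_rot: [180.0, 0.0, 96.4]
contact_force: [0.3, 0.4, -0.2]
grip_width: 0.0694
grasp_force: 0.0
```

Down 3 mm more, then close.

```bash
python3 -m handwheel '[{"xyz":[0,0,0.06],"turn":[0,0,0],"claw":0.2},{"xyz":[0,0,0.05],"turn":[0,0,0],"claw":0.8},{"xyz":[0,0,0],"turn":[0,0,0],"claw":0.8},{"xyz":[0,0,0],"turn":[0,0,0],"claw":0.8},{"xyz":[0,0,0],"turn":[0,0,0],"claw":0.8}]' 50
python3 -m handwheel '[{"xyz":[0,0,0],"turn":[0,0,0],"claw":0.8},{"xyz":[0,0,0],"turn":[0,0,0],"claw":0.8},{"xyz":[0,0,0],"turn":[0,0,0],"claw":0.8},{"xyz":[0,0,0],"turn":[0,0,0],"claw":0.8},{"xyz":[0,0,0],"turn":[0,0,0],"claw":0.8}]'
python3 -m handwheel '[{"xyz":[0,0,0],"turn":[0,0,0],"claw":0.8},{"xyz":[0,0,0],"turn":[0,0,0],"claw":0.8}]'
```

```text
time: 24.67
tool_pos: [0.7023, -0.0101, 0.0025]
tcp_rot: [-180.0, -0.0, 96.4]
contact_force: [0.4, -0.8, -0.0]
grip_width: 0.0505
grasp_force: 0.0
time: 25.08
tool_pos: [0.7023, -0.0101, 0.0026]
tcp_rot: [-180.0, -0.0, 96.4]
contact_force: [-0.4, 0.3, -0.3]
grip_width: 0.029
grasp_force: 50.0
time: 25.25
tool_pos: [0.7023, -0.0101, 0.0026]
tcp_rot: [180.0, 0.0, 96.4]
contact_force: [-0.5, -0.7, 0.7]
grip_width: 0.0289
grasp_force: 50.0
```

```bash
python3 -m handwheel '[{"xyz":[0,0,-0.2],"turn":[0,0,0],"claw":0.8},{"xyz":[0,0,-0.5],"turn":[0,0,0],"claw":0.8},{"xyz":[0,0,-0.8],"turn":[0,0,0],"claw":0.8},{"xyz":[0,0,-0.8],"turn":[0,0,0],"claw":0.8},{"xyz":[0,0,-0.8],"turn":[0,0,0],"claw":0.8}]'
python3 -m handwheel '[{"xyz":[0,0,-0.8],"turn":[0,0,0],"claw":0.8},{"xyz":[0,0,-0.6],"turn":[0,0,-0.2],"claw":0.8},{"xyz":[0,0,-0.3],"turn":[0,0,-0.3],"claw":0.8},{"xyz":[0,0,0],"turn":[0,0,-0.23],"claw":0.8},{"xyz":[0.1,-0.3,0],"turn":[0,0,0],"claw":0.8}]'
python3 -m handwheel '[{"xyz":[0.2,-0.6,0],"turn":[0,0,0],"claw":0.8},{"xyz":[0.3,-0.8,0],"turn":[0,0,0],"claw":0.8},{"xyz":[0.3,-0.8,0],"turn":[0,0,0],"claw":0.8},{"xyz":[0.3,-0.8,0],"turn":[0,0,0],"claw":0.8},{"xyz":[0.3,-0.8,0],"turn":[0,0,0],"claw":0.8}]'
python3 -m handwheel '[{"xyz":[0.3,-0.8,0],"turn":[0,0,0],"claw":0.8},{"xyz":[0.2,-0.7,0],"turn":[0,0,0],"claw":0.8},{"xyz":[0.1,-0.4,0],"turn":[0,0,0],"claw":0.8},{"xyz":[0,-0.2,0],"turn":[0,0,0],"claw":0.8},{"xyz":[0,0,0],"turn":[0,0,0],"claw":0.8}]'
python3 -m handwheel '[{"xyz":[0,0,0],"turn":[0,0,0],"claw":0.8},{"xyz":[0,0,0],"turn":[0,0,0],"claw":0.8},{"xyz":[0,0,0],"turn":[0,0,0],"claw":0.8},{"xyz":[0,0,0],"turn":[0,0,0],"claw":0.8},{"xyz":[0,0,0],"turn":[0,0,0],"claw":0.8}]'
python3 - <<'E'
from h import *
s=telemetry.sense(); print(s['tool_pos'],s['tcp_rot'],s['moment'])
d=grab('wrist','w7'); grab('scene','s7')
E
```

```text
time: 25.67
tool_pos: [0.7019, -0.01, 0.0813]
tcp_rot: [-180.0, -0.0, 96.4]
contact_force: [0.5, -0.7, -5.6]
grip_width: 0.0293
grasp_force: 50.0
time: 26.08
tool_pos: [0.6951, -0.0093, 0.123]
tcp_rot: [179.9, 0.0, 100.8]
contact_force: [-1.0, -0.3, -5.9]
grip_width: 0.0288
grasp_force: 50.0
time: 26.5
tool_pos: [0.5921, 0.0077, 0.1213]
tcp_rot: [-179.9, -0.0, 100.7]
contact_force: [0.0, -0.5, -4.9]
grip_width: 0.0291
grasp_force: 50.0
time: 26.92
tool_pos: [0.5393, 0.012, 0.1224]
tcp_rot: [-180.0, 0.0, 100.7]
contact_force: [0.4, 0.6, -5.5]
grip_width: 0.0292
grasp_force: 50.0
time: 27.33
tool_pos: [0.5405, 0.0127, 0.1224]
tcp_rot: [-180.0, -0.0, 100.8]
contact_force: [-0.2, -0.3, -5.7]
grip_width: 0.029
grasp_force: 50.0
[0.54052679 0.01265362 0.12238206] [-1.79992125e+02 -2.56251975e-02  1.00765819e+02] [ 0.01548094 -0.05052332  0.00726004]
```

View pics/w7.png

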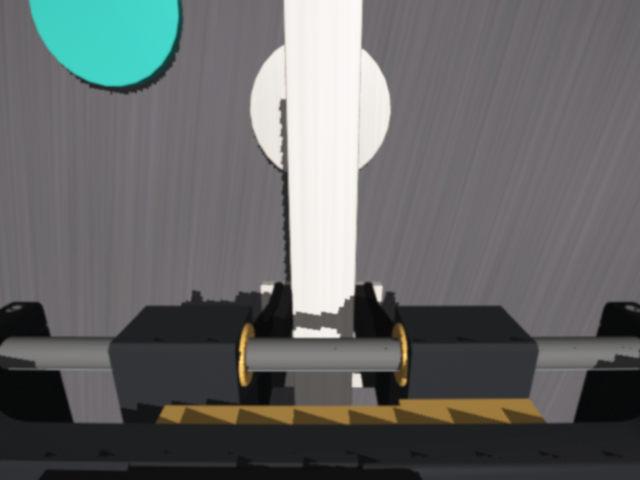

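The bar, with edges at columns 288 and 358, runs centrally over the round plate at (320,107). Lowering it.

```bash
python3 -m handwheel '[{"xyz":[0,-0.02,0.3],"turn":[0,0,0],"claw":0.8},{"xyz":[0,0,0.6],"turn":[0,0,0],"claw":0.8},{"xyz":[0,0,0.6],"turn":[0,0,0],"claw":0.8},{"xyz":[0,0,0.4],"turn":[0,0,0],"claw":0.8},{"xyz":[0,0,0.2],"turn":[0,0,0],"claw":0.8}]'
python3 -m handwheel '[{"xyz":[0,0,0.1],"turn":[0,0,0],"claw":0.8},{"xyz":[0,0,0],"turn":[0,0,0],"claw":0.8},{"xyz":[0,0,0],"turn":[0,0,0],"claw":0.8},{"xyz":[0,0,0],"turn":[0,0,0],"claw":0.8},{"xyz":[0,0,0],"turn":[0,0,0],"claw":0.8}]'
python3 -m handwheel '[{"xyz":[0,0,0.06],"turn":[0,0,0],"claw":0.8},{"xyz":[0,0,0.02],"turn":[0,0,0],"claw":0.8},{"xyz":[0,0,0],"turn":[0,0,0],"claw":0.8},{"xyz":[0,0,0],"turn":[0,0,0],"claw":0.8},{"xyz":[0,0,0],"turn":[0,0,0],"claw":0.8}]'
```

```text
time: 27.85
tool_pos: [0.5387, 0.0124, 0.0682]
tcp_rot: [-179.9, -0.0, 100.8]
contact_force: [-0.4, 0.3, -5.9]
grip_width: 0.029
grasp_force: 50.0
time: 28.27
tool_pos: [0.5402, 0.0125, 0.0682]
tcp_rot: [179.9, 0.0, 100.8]
contact_force: [-0.6, 0.6, -5.5]
grip_width: 0.0289
grasp_force: 50.0
time: 28.68
tool_pos: [0.5397, 0.0124, 0.0656]
tcp_rot: [-180.0, -0.0, 100.8]
contact_force: [0.8, 0.3, -5.5]
grip_width: 0.029
grasp_force: 50.0
```

```bash
python3 -m handwheel '[{"xyz":[0,0,0.05],"turn":[0,0,0],"claw":0.8},{"xyz":[0,0,0.03],"turn":[0,0,0],"claw":0.8},{"xyz":[0,0,0],"turn":[0,0,0],"claw":0.8},{"xyz":[0,0,0],"turn":[0,0,0],"claw":0.8},{"xyz":[0,0,0],"turn":[0,0,0],"claw":0.8}]'
python3 -m handwheel '[{"xyz":[0,0,0.03],"turn":[0,0,0],"claw":0.8},{"xyz":[0,0,0.02],"turn":[0,0,0],"claw":0.8},{"xyz":[0,0,0],"turn":[0,0,0],"claw":0.8},{"xyz":[0,0,0],"turn":[0,0,0],"claw":0.8},{"xyz":[0,0,0],"turn":[0,0,0],"claw":0.8}]'
```

```text
time: 29.1
tool_pos: [0.5397, 0.0125, 0.0635]
tcp_rot: [-180.0, -0.0, 100.8]
contact_force: [-0.6, -0.5, -4.4]
grip_width: 0.0291
grasp_force: 50.0
time: 29.52
tool_pos: [0.5398, 0.0124, 0.0625]
tcp_rot: [180.0, 0.0, 100.8]
contact_force: [-0.6, -0.5, -0.7]
grip_width: 0.0287
grasp_force: 50.0
```

```bash
python3 -m handwheel '[{"xyz":[0,0,0.01],"turn":[0,0,0],"claw":0.8},{"xyz":[0,0,0],"turn":[0,0,0],"claw":0.8},{"xyz":[0,0,0],"turn":[0,0,0],"claw":0.5},{"xyz":[0,0,0],"turn":[0,0,0],"claw":0.2},{"xyz":[0,0,0],"turn":[0,0,0],"claw":0.1}]'
python3 -m handwheel '[{"xyz":[0,0,0],"turn":[0,0,0],"claw":0.1},{"xyz":[0,0,0],"turn":[0,0,0],"claw":0.1},{"xyz":[0,0,0],"turn":[0,0,0],"claw":0.1},{"xyz":[0,0,-0.4],"turn":[0,0,0],"claw":0.1},{"xyz":[0,0,-0.8],"turn":[0,0,0],"claw":0.1}]'
python3 -m handwheel '[{"xyz":[0,0,-1],"turn":[0,0,0],"claw":0.1},{"xyz":[0,0,-1],"turn":[0,0,0],"claw":0.1},{"xyz":[0,0,-0.8],"turn":[0,0,0],"claw":0.1},{"xyz":[0,0,-0.4],"turn":[0,0,0],"claw":0.1},{"xyz":[0,0,0],"turn":[0,0,0],"claw":0.1}]'
python3 - <<'E'
from h import *
s=telemetry.sense(); print(s['tool_pos'],s['tcp_rot'])
s=grab('scene','s8')
uv,q=rim(s,(.54,.0125),.17,.055,.075); print(np.median(q[:,2]),q[:,2].min(),cv2.minAreaRect(outer(q)))
E
```

```text
time: 29.93
tool_pos: [0.5402, 0.0125, 0.0622]
tcp_rot: [179.9, 0.0, 100.8]
contact_force: [0.6, -0.1, -0.8]
grip_width: 0.0417
grasp_force: 0.0
time: 30.35
tool_pos: [0.5382, 0.0124, 0.0909]
tcp_rot: [-179.8, -0.1, 100.8]
contact_force: [0.0, -0.7, 0.0]
grip_width: 0.0735
grasp_force: 0.0
time: 30.77
tool_pos: [0.5412, 0.0126, 0.1748]
tcp_rot: [179.8, 0.1, 100.8]
contact_force: [0.3, 0.4, 0.2]
grip_width: 0.0783
grasp_force: 0.0
[0.54115321 0.01260141 0.17484867] [1.79760103e+02 6.18492119e-02 1.00759034e+02]
0.0676264558418358 0.05501707895303509 ((541.8252563476562, 11.477020263671875), (43.91390609741211, 300.03424072265625), 10.621524810791016)
```

View pics/s8.png

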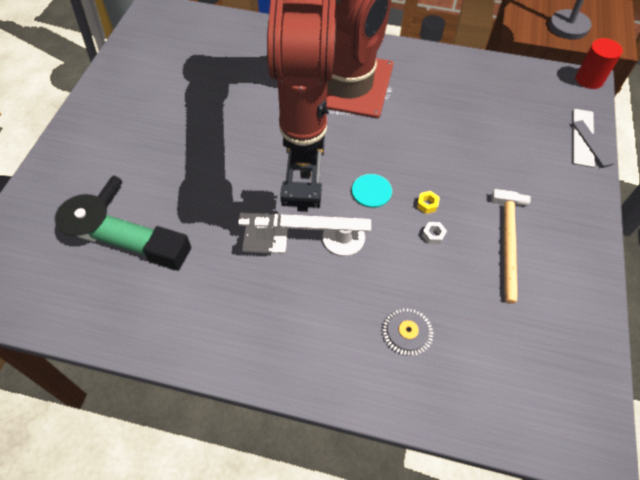

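The bar now lies across both posts, from (240,219) to (370,225); the nut is at (434,232) with the yellow one at (428,202).

```bash
python3 -m handwheel '[{"xyz":[0.5,-0.1,0],"turn":[0,0,0],"claw":0.3},{"xyz":[0.9,-0.1,0],"turn":[0,0,0],"claw":0.3},{"xyz":[0.9,-0.1,0],"turn":[0,0,0],"claw":0.3},{"xyz":[0.9,-0.1,0],"turn":[0,0,0],"claw":0.3},{"xyz":[0.9,-0.1,0],"turn":[0,0,0],"claw":0.3}]'
python3 -m handwheel '[{"xyz":[0.9,-0.1,0],"turn":[0,0,0],"claw":0.3},{"xyz":[0.9,-0.1,0],"turn":[0,0,0],"claw":0.3},{"xyz":[0.9,-0.1,0],"turn":[0,0,0],"claw":0.3},{"xyz":[0.9,-0.1,0],"turn":[0,0,0],"claw":0.3},{"xyz":[0.8,-0.1,0],"turn":[0,0,0],"claw":0.3}]'
python3 -m handwheel '[{"xyz":[0.5,-0.1,0],"turn":[0,0,0],"claw":0.3},{"xyz":[0.2,0,0],"turn":[0,0,-0.3],"claw":0.3},{"xyz":[0,0,0],"turn":[0,0,0],"claw":0.3},{"xyz":[0,0,0],"turn":[0,0,0],"claw":0.3},{"xyz":[0,0,0],"turn":[0,0,0],"claw":0.3}]'
python3 -m handwheel '[{"xyz":[0,0,0],"turn":[0,0,0],"claw":0.3},{"xyz":[0,0,0],"turn":[0,0,0],"claw":0.3},{"xyz":[0,0,0],"turn":[0,0,0],"claw":0.3}]'
python3 - <<'E'
from h import *
d=grab('wrist','w9'); s=d['s']; print(s['tool_pos'],s['tcp_rot'],s['joint_pos'])
uv,q=rim(d,(.463,.309),.04,.02,.028); h=outer(q)
R=cv2.minAreaRect(h); print(np.median(q[:,2]),cv2.minEnclosingCircle(h),R,(q.min(0)+q.max(0))/2)
for a in range(0,60,2):
    ax=np.radians(a+np.array([0,60,120])); p=h@np.array([np.cos(ax),np.sin(ax)]); print(a,np.ptp(p,0).round(1),end=';')
uv,q=rim(d,(.385,.29),.05,.015,.03); print('\nyellow',q.min(0),q.max(0))
t=grab('top'); k,*_=top_region(t,(.54,.0125),.19,.068,thr=170); w=onplane(t,k,.068)[:,:2]; print('bar',cv2.minAreaRect((w*1000).astype(np.float32)))
uv,q=rim(t,(.54,.0125),.17,.063,.075); print('bar depth',cv2.minAreaRect(outer(q)))
E
```

```text
time: 31.23
tool_pos: [0.5065, 0.1124, 0.1704]
tcp_rot: [-179.8, -0.0, 100.8]
contact_force: [1.6, 0.6, -0.7]
grip_width: 0.0619
grasp_force: 0.0
time: 31.65
tool_pos: [0.4733, 0.2185, 0.1705]
tcp_rot: [-179.9, -0.0, 100.8]
contact_force: [0.2, 0.7, -0.5]
grip_width: 0.0607
grasp_force: 0.0
time: 32.07
tool_pos: [0.47, 0.2321, 0.1715]
tcp_rot: [-179.9, 0.0, 102.5]
contact_force: [1.2, -0.5, -0.1]
grip_width: 0.0609
grasp_force: 0.0
time: 32.32
tool_pos: [0.47, 0.2327, 0.172]
tcp_rot: [-180.0, 0.0, 102.5]
contact_force: [-0.6, -0.2, 0.9]
grip_width: 0.0611
grasp_force: 0.0
[0.47002255 0.23267569 0.17203203] [-1.79998499e+02  5.10735765e-03  1.02496568e+02] [  7.0230052   10.26723093 -41.9572641  103.43955065   7.33553548
  69.04971892 -24.61410202]
0.02417490763887367 ((461.8546447753906, 308.7347412109375), 26.285615921020508) ((462.2379455566406, 309.2958679199219), (45.5388298034668, 51.632591247558594), 11.999968528747559) [0.46229644 0.30922021 0.02333931]
0 [49.4 50.2 49.5];2 [48.8 49.7 49. ];4 [48.2 49.1 48.4];6 [47.5 48.5 47.7];8 [46.7 47.9 47.2];10 [45.9 47.1 46.7];12 [45.5 46.3 46.3];14 [46.1 46.3 46.4];16 [46.9 46.8 47. ];18 [47.6 47.3 47.6];20 [48.4 48.  48.2];22 [49.1 48.6 48.7];24 [49.7 49.1 49.2];26 [50.3 49.6 49.7];28 [50.8 50.1 50.1];30 [51.2 50.5 50.5];32 [51.6 50.8 50.8];34 [51.9 51.1 51.1];36 [52.1 51.3 51.4];38 [52.3 51.5 51.6];40 [52.5 51.6 51.7];42 [52.5 51.6 51.7];44 [52.5 51.6 51.7];46 [52.5 51.5 51.6];48 [52.3 51.4 51.5];50 [52.1 51.2 51.3];52 [51.9 51.  51. ];54 [51.6 50.7 50.7];56 [51.2 50.4 50.3];58 [50.7 50.  49.9];
yellow [0.35020671 0.25936839 0.01511882] [0.4029045  0.30574405 0.02670018]
bar ((555.0433349609375, 1.964202880859375), (65.19499969482422, 273.73785400390625), 10.47393798828125)
bar depth ((539.3943481445312, 13.220199584960938), (39.28288269042969, 299.9834899902344), 11.15666675567627)
```

View pics/w9.png

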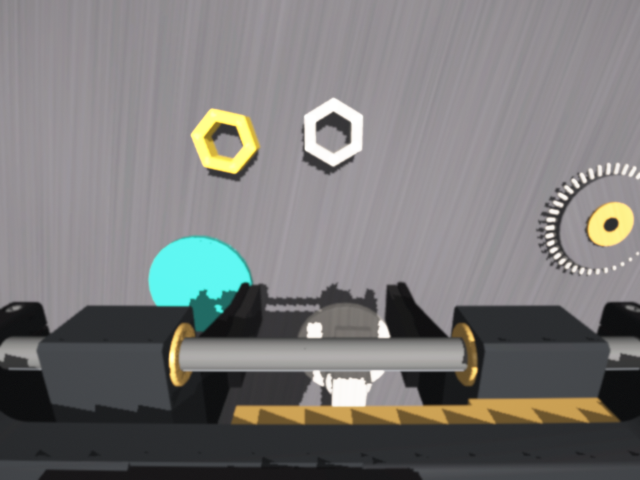

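The nut at (333,132) has two flats facing the fingers; the yellow one at (225,141) is clear of the narrowed gripper.

```bash
python3 -m handwheel '[{"xyz":[0.6,0.1,0],"turn":[0,0,0],"claw":0.3},{"xyz":[0.9,0.1,0],"turn":[0,0,0],"claw":0.3},{"xyz":[0.9,0.1,0],"turn":[0,0,0],"claw":0.3},{"xyz":[0.65,0.07,0.4],"turn":[0,0,0],"claw":0.3},{"xyz":[0,0,0.8],"turn":[0,0,0],"claw":0.3}]'
python3 -m handwheel '[{"xyz":[0,0,0.8],"turn":[0,0,0],"claw":0.3},{"xyz":[0,0,0.8],"turn":[0,0,0],"claw":0.3},{"xyz":[0,0,0.8],"turn":[0,0,0],"claw":0.3},{"xyz":[0,0,0.6],"turn":[0,0,0],"claw":0.3},{"xyz":[0,0,0.3],"turn":[0,0,0],"claw":0.3}]'
python3 -m handwheel '[{"xyz":[0,0,0],"turn":[0,0,0],"claw":0.3},{"xyz":[0,0,0],"turn":[0,0,0],"claw":0.3},{"xyz":[0,0,0],"turn":[0,0,0],"claw":0.3},{"xyz":[0,0,0],"turn":[0,0,0],"claw":0.3},{"xyz":[0,0,0],"turn":[0,0,0],"claw":0.3}]'
```

```text
time: 32.83
tool_pos: [0.4621, 0.3146, 0.1441]
tcp_rot: [179.8, -0.2, 102.8]
contact_force: [-0.8, -0.0, -0.4]
grip_width: 0.0611
grasp_force: 0.0
time: 33.25
tool_pos: [0.4614, 0.3089, 0.0575]
tcp_rot: [-179.9, 0.0, 102.6]
contact_force: [0.6, -1.2, 0.3]
grip_width: 0.0612
grasp_force: 0.0
time: 33.67
tool_pos: [0.4628, 0.31, 0.0605]
tcp_rot: [179.9, -0.0, 102.6]
contact_force: [0.4, 0.4, -0.1]
grip_width: 0.0612
grasp_force: 0.0
```

```bash
python3 -m handwheel '[{"xyz":[-0.03,0,0.4],"turn":[0,0,0],"claw":0.3},{"xyz":[0,0,0.7],"turn":[0,0,0],"claw":0.3},{"xyz":[0,0,0.6],"turn":[0,0,0],"claw":0.3},{"xyz":[0,0,0.3],"turn":[0,0,0],"claw":0.3},{"xyz":[0,0,0.15],"turn":[0,0,0],"claw":0.3}]'
python3 -m handwheel '[{"xyz":[0,0,0],"turn":[0,0,0],"claw":0.3},{"xyz":[0,0,0],"turn":[0,0,0],"claw":0.3},{"xyz":[0,0,0],"turn":[0,0,0],"claw":0.3},{"xyz":[0,0,0],"turn":[0,0,0],"claw":0.3},{"xyz":[0,0,0],"turn":[0,0,0],"claw":0.8}]' 30
python3 -m handwheel '[{"xyz":[0,0,0],"turn":[0,0,0],"claw":0.8},{"xyz":[0,0,0],"turn":[0,0,0],"claw":0.8},{"xyz":[0,0,0],"turn":[0,0,0],"claw":0.8},{"xyz":[0,0,0],"turn":[0,0,0],"claw":0.8},{"xyz":[0,0,0],"turn":[0,0,0],"claw":0.8}]'
python3 -m handwheel '[{"xyz":[0,0,0],"turn":[0,0,0],"claw":0.8},{"xyz":[0,0,0],"turn":[0,0,0],"claw":0.8}]'
```

```text
time: 34.08
tool_pos: [0.4617, 0.3084, 0.0044]
tcp_rot: [-179.9, 0.0, 102.6]
contact_force: [0.4, -0.5, 0.7]
grip_width: 0.0607
grasp_force: 0.0
time: 34.5
tool_pos: [0.4628, 0.3092, 0.0064]
tcp_rot: [179.9, -0.0, 102.6]
contact_force: [0.0, -0.7, 0.1]
grip_width: 0.0587
grasp_force: 0.0
time: 34.92
tool_pos: [0.4624, 0.309, 0.006]
tcp_rot: [180.0, 0.0, 102.6]
contact_force: [-1.2, -0.6, 3.2]
grip_width: 0.0457
grasp_force: 30.0
time: 35.08
tool_pos: [0.4624, 0.309, 0.006]
tcp_rot: [180.0, 0.0, 102.6]
contact_force: [-2.3, -1.6, 5.2]
grip_width: 0.0455
grasp_force: 30.0
```

```bash
python3 -m handwheel '[{"xyz":[0,0,-0.4],"turn":[0,0,0],"claw":0.8},{"xyz":[0,0,-0.8],"turn":[0,0,0],"claw":0.8},{"xyz":[0,0,-1],"turn":[0,0,0],"claw":0.8},{"xyz":[0,0,-1],"turn":[0,0,0],"claw":0.8},{"xyz":[0,0,-1],"turn":[0,0,0],"claw":0.8}]'
python3 -m handwheel '[{"xyz":[-0.4,0,-1],"turn":[0,0,0],"claw":0.8},{"xyz":[-0.8,0,-0.6],"turn":[0,0,0],"claw":0.8},{"xyz":[-0.9,0.1,-0.2],"turn":[0,0,0],"claw":0.8},{"xyz":[-0.9,0.1,0],"turn":[0,0,0],"claw":0.8},{"xyz":[-0.9,0.1,0],"turn":[0,0,0],"claw":0.8}]'
python3 -m handwheel '[{"xyz":[-0.9,0.1,0],"turn":[0,0,0],"claw":0.8},{"xyz":[-0.9,0.07,0],"turn":[0,0,0],"claw":0.8},{"xyz":[-0.9,0,0],"turn":[0,0,0],"claw":0.8},{"xyz":[-0.9,0,0],"turn":[0,0,0],"claw":0.8},{"xyz":[-0.9,0,0],"turn":[0,0,0],"claw":0.8}]'
python3 -m handwheel '[{"xyz":[-0.9,0,0],"turn":[0,0,0],"claw":0.8},{"xyz":[-0.9,0,0],"turn":[0,0,0],"claw":0.8},{"xyz":[-0.9,0,0],"turn":[0,0,0],"claw":0.8},{"xyz":[-0.7,0,0],"turn":[0,0,0],"claw":0.8},{"xyz":[-0.4,0,0],"turn":[0,0,0],"claw":0.8}]'
python3 -m handwheel '[{"xyz":[-0.04,0,0],"turn":[0,0,0],"claw":0.8},{"xyz":[0,0,0],"turn":[0,0,0],"claw":0.8},{"xyz":[0,0,0],"turn":[0,0,0],"claw":0.8},{"xyz":[0,0,0],"turn":[0,0,0],"claw":0.8},{"xyz":[0,0,0],"turn":[0,0,0],"claw":0.8}]'
python3 -m handwheel '[{"xyz":[0,0,0],"turn":[0,0,0],"claw":0.8},{"xyz":[0,0,0],"turn":[0,0,0],"claw":0.8},{"xyz":[0,0,0],"turn":[0,0,0],"claw":0.8}]'
```

```text
time: 35.5
tool_pos: [0.4619, 0.3089, 0.1121]
tcp_rot: [-180.0, -0.0, 102.6]
contact_force: [-0.3, -0.2, -3.1]
grip_width: 0.0459
grasp_force: 30.0
time: 35.92
tool_pos: [0.4912, 0.2146, 0.1568]
tcp_rot: [179.9, 0.0, 102.6]
contact_force: [0.3, 0.6, -2.5]
grip_width: 0.0456
grasp_force: 30.0
time: 36.33
tool_pos: [0.5194, 0.1055, 0.1561]
tcp_rot: [-180.0, -0.0, 102.6]
contact_force: [0.6, 0.1, -2.1]
grip_width: 0.0457
grasp_force: 30.0
time: 36.75
tool_pos: [0.5403, 0.0113, 0.1559]
tcp_rot: [-180.0, 0.0, 102.4]
contact_force: [1.4, -0.2, -1.4]
grip_width: 0.0456
grasp_force: 30.0
time: 37.17
tool_pos: [0.5402, 0.0142, 0.1559]
tcp_rot: [180.0, -0.0, 102.7]
contact_force: [-0.3, 0.6, -2.4]
grip_width: 0.0454
grasp_force: 30.0
time: 37.42
tool_pos: [0.5404, 0.0132, 0.1558]
tcp_rot: [180.0, -0.0, 102.6]
contact_force: [-0.9, 0.0, -2.2]
grip_width: 0.0458
grasp_force: 30.0
```

```bash
python3 -m handwheel '[{"xyz":[0,0,0.4],"turn":[0,0,0],"claw":0.8},{"xyz":[0,0,0.8],"turn":[0,0,0],"claw":0.8},{"xyz":[0,0,0.8],"turn":[0,0,0],"claw":0.8},{"xyz":[0,0,0.5],"turn":[0,0,0],"claw":0.8},{"xyz":[0,0,0.3],"turn":[0,0,0],"claw":0.8}]'
python3 -m handwheel '[{"xyz":[0,0,0.2],"turn":[0,0,0],"claw":0.8},{"xyz":[0,0,0.1],"turn":[0,0,0],"claw":0.8},{"xyz":[0,0,0],"turn":[0,0,0],"claw":0.8},{"xyz":[0,0,0],"turn":[0,0,0],"claw":0.8},{"xyz":[0,0,0],"turn":[0,0,0],"claw":0.8}]'
python3 -m handwheel '[{"xyz":[0,0,0.04],"turn":[0,0,0],"claw":0.8},{"xyz":[0,0,0.04],"turn":[0,0,0],"claw":0.8},{"xyz":[0,0,0],"turn":[0,0,0],"claw":0.8},{"xyz":[0,0,0],"turn":[0,0,0],"claw":0.8},{"xyz":[0,0,0],"turn":[0,0,0],"claw":0.8}]'
```

```text
time: 37.83
tool_pos: [0.5392, 0.0128, 0.0836]
tcp_rot: [-179.8, -0.0, 102.6]
contact_force: [-0.2, -0.3, -1.4]
grip_width: 0.0456
grasp_force: 30.0
time: 38.25
tool_pos: [0.541, 0.0129, 0.0791]
tcp_rot: [179.9, 0.0, 102.6]
contact_force: [1.1, 0.5, -2.1]
grip_width: 0.0458
grasp_force: 30.0
time: 38.67
tool_pos: [0.5404, 0.0129, 0.0764]
tcp_rot: [180.0, -0.0, 102.6]
contact_force: [0.1, 0.4, -2.3]
grip_width: 0.0457
grasp_force: 30.0
```

```bash
python3 -m handwheel '[{"xyz":[0,0,0.04],"turn":[0,0,0],"claw":0.8},{"xyz":[0,0,0.03],"turn":[0,0,0],"claw":0.8},{"xyz":[0,0,0],"turn":[0,0,0],"claw":0.8},{"xyz":[0,0,0],"turn":[0,0,0],"claw":0.8},{"xyz":[0,0,0],"turn":[0,0,0],"claw":0.8}]'
python3 -m handwheel '[{"xyz":[0,0,0.02],"turn":[0,0,0],"claw":0.8},{"xyz":[0,0,0],"turn":[0,0,0],"claw":0.8},{"xyz":[0,0,0],"turn":[0,0,0],"claw":0.8},{"xyz":[0,0,0],"turn":[0,0,0],"claw":0.8}]'
```

```text
time: 39.08
tool_pos: [0.5404, 0.0129, 0.0746]
tcp_rot: [-180.0, -0.0, 102.6]
contact_force: [0.6, -0.9, -2.8]
grip_width: 0.0457
grasp_force: 30.0
time: 39.42
tool_pos: [0.5404, 0.0129, 0.0741]
tcp_rot: [180.0, -0.0, 102.6]
contact_force: [-0.7, 0.5, -2.9]
grip_width: 0.046
grasp_force: 30.0
```

```bash
python3 -m handwheel '[{"xyz":[0,0,0.02],"turn":[0,0,0],"claw":0.8},{"xyz":[0,0,0],"turn":[0,0,0],"claw":0.8},{"xyz":[0,0,0],"turn":[0,0,0],"claw":0.8},{"xyz":[0,0,0],"turn":[0,0,0],"claw":0.8}]'
python3 -m handwheel '[{"xyz":[0,0,0.01],"turn":[0,0,0],"claw":0.8},{"xyz":[0,0,0],"turn":[0,0,0],"claw":0.8},{"xyz":[0,0,0],"turn":[0,0,0],"claw":0.8}]'
```

```text
time: 39.75
tool_pos: [0.5405, 0.0129, 0.0739]
tcp_rot: [180.0, 0.0, 102.6]
contact_force: [-2.5, 0.1, 5.6]
grip_width: 0.0458
grasp_force: 30.0
time: 40.0
tool_pos: [0.5405, 0.0129, 0.0739]
tcp_rot: [180.0, 0.0, 102.6]
contact_force: [-4.4, -0.1, 8.1]
grip_width: 0.0456
grasp_force: 30.0
```

```bash
python3 -m handwheel '[{"xyz":[0,0,-0.02],"turn":[0,0,0],"claw":0.8},{"xyz":[0,0,0],"turn":[0,0,0],"claw":0.8},{"xyz":[0,0,0],"turn":[0,0,0],"claw":0.3},{"xyz":[0,0,0],"turn":[0,0,0],"claw":0.1},{"xyz":[0,0,0],"turn":[0,0,0],"claw":0.1}]'
python3 -m handwheel '[{"xyz":[0,0,0],"turn":[0,0,0],"claw":0.1},{"xyz":[0,0,0],"turn":[0,0,0],"claw":0.1},{"xyz":[0,0,-0.4],"turn":[0,0,0],"claw":0.1},{"xyz":[0,0,-0.8],"turn":[0,0,0],"claw":0.1},{"xyz":[0,0,-1],"turn":[0,0,0],"claw":0.1}]'
python3 -m handwheel '[{"xyz":[0,0,-1],"turn":[0,0,0],"claw":0.1},{"xyz":[-0.5,0,-1],"turn":[0,0,0],"claw":0.1},{"xyz":[-0.9,0,-0.6],"turn":[0,0,0],"claw":0.1},{"xyz":[-0.9,0,-0.3],"turn":[0,0,0],"claw":0.1},{"xyz":[-0.7,0,0],"turn":[0,0,0],"claw":0.1}]'
python3 -m handwheel '[{"xyz":[-0.3,0,0],"turn":[0,0,0],"claw":0.1},{"xyz":[0,0,0],"turn":[0,0,0],"claw":0.1},{"xyz":[0,0,0],"turn":[0,0,0],"claw":0.1},{"xyz":[0,0,0],"turn":[0,0,0],"claw":0.1},{"xyz":[0,0,0],"turn":[0,0,0],"claw":0.1}]'
python3 -m handwheel '[{"xyz":[0,0,0],"turn":[0,0,0],"claw":0.1},{"xyz":[0,0,0],"turn":[0,0,0],"claw":0.1},{"xyz":[0,0,0],"turn":[0,0,0],"claw":0.1}]'
python3 - <<'E'
from h import *
d=grab('wrist','w10'); print(d['s']['tool_pos'],d['s']['tcp_rot'])
uv,q=rim(d,(.54,.0125),.04,.085,.1); h=outer(q); print('nut',np.median(q[:,2]),cv2.minEnclosingCircle(h),(q.min(0)+q.max(0))/2)
uv,q=rim(d,(.54,.0125),.17,.064,.072); print('bar',np.median(q[:,2]),cv2.minAreaRect(outer(q)),q.min(0),q.max(0))
t=grab('scene','s10')
E
```

```text
time: 40.42
tool_pos: [0.5405, 0.0128, 0.0737]
tcp_rot: [180.0, -0.0, 102.6]
contact_force: [0.1, 0.2, 0.8]
grip_width: 0.0582
grasp_force: 0.0
time: 40.83
tool_pos: [0.5394, 0.0129, 0.1288]
tcp_rot: [-179.9, -0.1, 102.6]
contact_force: [0.4, 0.0, -0.3]
grip_width: 0.0775
grasp_force: 0.0
time: 41.25
tool_pos: [0.5581, -0.062, 0.2046]
tcp_rot: [179.8, 0.1, 102.5]
contact_force: [0.9, 0.4, -0.5]
grip_width: 0.0784
grasp_force: 0.0
time: 41.67
tool_pos: [0.5581, -0.066, 0.2012]
tcp_rot: [-180.0, -0.0, 102.7]
contact_force: [0.2, 0.9, 0.0]
grip_width: 0.0784
grasp_force: 0.0
time: 41.92
tool_pos: [0.5583, -0.0672, 0.2013]
tcp_rot: [-180.0, -0.0, 102.6]
contact_force: [0.2, 0.0, 0.7]
grip_width: 0.0782
grasp_force: 0.0
[ 0.55832717 -0.06718321  0.20129073] [-1.79997964e+02 -4.77920813e-03  1.02604120e+02]
nut 0.09209425020036777 ((541.2965087890625, 12.850204467773438), 25.98351287841797) [0.54131837 0.0130804  0.08985305]
bar 0.06806425367432523 ((546.69580078125, -18.701438903808594), (30.775543212890625, 234.6433563232422), 10.476938247680664) [ 0.51038871 -0.13630548  0.06495884] [0.58223457 0.09904627 0.07185414]
```

View pics/w10.png

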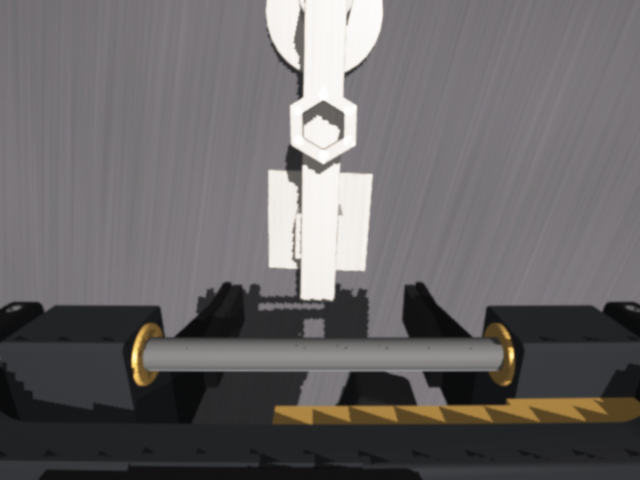

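View pics/s10.png

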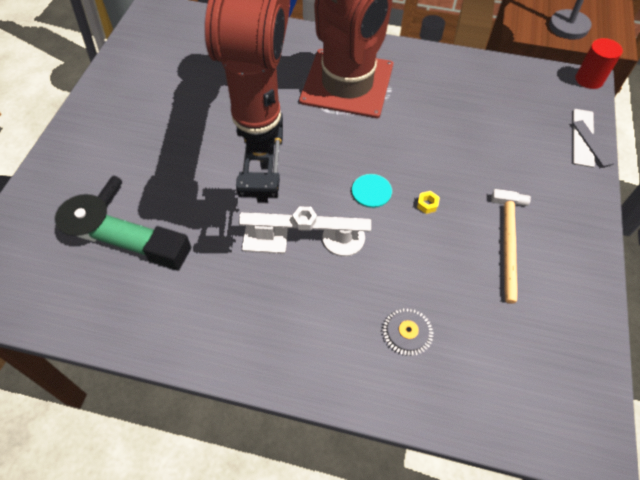

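The nut lies flat on the middle of the bar, at (323,126) in the wrist view and (305,215) in the scene view. Both posts stand on their plates, the robot is clear and nothing else has moved.

```bash
python3 -c "
from workcell import ticket
print(ticket.hand_in())"
```

```text
the job is handed in; nothing more can be done
None
```

The rail is dry-fitted and handed in at about 42 s: both posts are centred on their plates to about 1 mm, the bar runs over both, the nut is flat on its middle, and the robot is clear of everything.

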